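# Nest the beakers and gather the stirring bars

## Robot

A 7-joint arm with a two-finger parallel gripper is mounted at the origin on the work surface. World frame = base frame: x ahead of the robot, y to its left, z up, the work surface at z = 0. Lengths are in m, angles in rad, forces in N, time in s.
With the tool pointing down it reaches from about 0.425 to 0.95 m from the base axis. Payload 4.7 kg.
Tool frame: the origin (TCP) lies midway between the tips of the shut fingers; the grasp point (between the pads) lies arm.grip_depth behind it (arm.grip_depth is the distance from the TCP to the grasp point, in m); z points along the fingers, y is the direction in which the jaws open and shut (so a half turn about z gives the same grasp; the last joint's range is limited). The gripper opens to 87 mm and grips with 3 to 60 N. Pads are 19 mm wide; open, the fingers measure 117 mm over their backs; the gripper's body (75 mm by 190 mm) begins 51 mm behind the grasp point.
Start: joints at [-1.136, 0.469, -0.049, 1.532, 0.024, 1.141, -0.082], TCP at [0.302, 0.604, 0.223] pointing down, gripper open.
Joint ranges: [-2.59, 2.59], [-0.33, 1.99], [-1.39, 1.29], [0.1, 2.45], [-1.04, 4.18], [0.21, 1.99], [-2.66, 2.66]. Speed limits (rad/s): [2.57, 2.57, 3.14, 3.14, 3.14, 3.14, 3.14].

## Interface

Orientations are given as a unit quaternion [w, x, y, z].
In Python, from workcell import get_obs, cams, arm gives the robot as it stands.
- The arm moves only by the tool step_arm, never from a script. Its argument "deltas" is a list of rows, each an object with "rot": the turn, a rotation vector about the tool's x, y, z in rad, a list of three; "offset": the shift along the tool's x, y, z in cm, a list of three; "hand": the closure in counts, from 0 (fully open) to 255 (shut). In form: [{"rot": [rx, ry, rz], "offset": [tx, ty, tz], "hand": hand}, ...]. A call has 1 to 12 rows; each row is the pose to reach, as a shift and turn from the pose measured when the call began, along the tool's axes at that moment; what a row does not reach only later rows make up. A row lasts 1/12 s, in which the tool goes at most 41.7 mm and 7.16 degrees, less where a joint would pass 70% of its speed; a pose out of reach is approached as far as the arm can. A call with a gripper value outside its range is refused whole. The fingers move at their own pace and stop on an object; "force" is the grip in N (left out, the last holds). Time passes only in rows, so rows that repeat a pose let the fingers close. It gives the time, the measured TCP pose, the force and the opening at its end, in the units of the state.
- get_obs(): the state, without advancing time (a new reading comes with each control period).
- cams.get_image(name): name is "scene" or "top" or "wrist"; returns a dict with "color" (480x640x3 uint8, blue, green, red), "camera_matrix" (3x3 intrinsics, pixels), "k1" (the pictures are not rectified: a ray, as slopes to the right and down, at radius r is drawn at 1 + k1 r^2 times it, then the intrinsics apply), "rvec" (rotation vector, rad) and "tvec" (3), from world to camera coordinates, as OpenCV has them; the wrist camera has in their place "tool_from_camera" (4x4, takes a point from camera to tool coordinates, whose origin is the TCP and whose axes are the flange's). Camera axes: x right, y down, z forward; pixel columns grow to the right and rows downward; lengths in m; the calibration is good to about 2 mm. A picture is of the moment at which its call begins: read the wrist's pose just before it. There is no depth.
- arm.finish_job(): hands the job in, once; it reports no verdict.
The state is a dict: "clock": time; "joint_positions": joint angles; "joint_vel": joint speeds; "joint_efforts": joint torques, N m; "position": TCP position; "orientation": TCP orientation; "ft_force": force on the tool from outside, world axes, zero at the start; "torque": the same for the moment, N m; "grip_width": finger opening in m.
Only numpy, scipy, OpenCV 4.12 (cv2) and the standard library are available. Lean on these libraries where they do the work, as an engineer would, in place of code of your own. Each camera call takes 0.05 s, during which the arm holds its last target.

## Task

Clear the wash-up tote: first take the wider beaker out of the tote and stand it in the shallow dish on the bench, then stand the slim beaker inside the wider one, so that the three sit nested with every bottom fully down. Then grip the tote by its upright corner tab and raise that corner until all four stirring bars have slid together into the opposite corner, the one with the pouring lip, and finish while still holding the tote clearly tilted like that, bars at rest inside it; do not let go or set it down. Leave everything else on the bench where it stands.

Things in the scene. Friction and masses are not known exactly. Their poses are not given: they have to be found in the camera images.
- tote: Loose grey open tray, 200 (its x) by 180 (its y) by 50 mm high, walls and floor 4 mm, about 0.4 kg. Origin: centre of the underside, z up. A gripping tab stands outside its -x,-y corner; a pouring lip sticks out 20 mm from the top of its +x,+y corner. Slippery floor: bars slide from 8 to 13 degrees of tilt and gather well at 25 to 30. It stands at the left or right, the dish at the other side.
- tote_tab (a point): Centre of the tab's round head, 80 mm above the tote's underside: an upright disc, 34 mm diameter, 12 mm thick, 47 mm proud of the tote's rim, on a stem 20 x 12 mm. It stands in the plane of the tab-to-lip diagonal; its flat faces look level, square to that diagonal, and can be pinched from above. The tote can turn between the pads about the disc's axis as the tab rises. Axes as the tote's.
- tote_spout (a point): Inner corner of the tote's floor below the pouring lip (on the floor's upper face, where the two walls meet). Axes as the tote's.
- tote_foot (a point): Outermost bottom point of the tote's lip corner; it stays on the bench as the pivot when the tab is raised. Axes as the tote's.
- dish: Loose shallow round steel dish standing on the bench, 100 mm diameter, 42 mm high, wall 3 mm, base 4 mm, 0.3 kg. Its origin is the centre of its underside, z up.
- beaker: The wider beaker, plain straight-sided steel, 64 mm outer diameter, 68 mm high, wall 3 mm, base 4 mm, about 0.12 kg, standing open side up on the tote's floor at first. Fits in the dish with 15 mm to spare all round. Its origin is the centre of its underside, z up.
- slim_beaker: The slim tall beaker, plain straight-sided steel, 44 mm outer diameter, 95 mm high, wall 3 mm, base 4 mm, about 0.09 kg, standing open side up on the tote's floor at first. Fits in the wider beaker with 7 mm to spare all round. Its origin is the centre of its underside, z up.
- bar0: One of the four equal loose stirring bars: white capsule, 10 mm thick, 26 mm long in all, 12 g, slippery, lying on the tote's floor. Origin: its centre; x along it.
- bar1: One of the four equal loose stirring bars: white capsule, 10 mm thick, 26 mm long in all, 12 g, slippery, lying on the tote's floor. Origin: its centre; x along it.
- bar2: One of the four equal loose stirring bars: white capsule, 10 mm thick, 26 mm long in all, 12 g, slippery, lying on the tote's floor. Origin: its centre; x along it.
- bar3: One of the four equal loose stirring bars: white capsule, 10 mm thick, 26 mm long in all, 12 g, slippery, lying on the tote's floor. Origin: its centre; x along it.
- vial: Bystander: small amber vial with white cap, 24 mm diameter, 45 mm high. Origin: centre of its underside. Leave it alone.
- reagent: Bystander: white bottle, 50 mm diameter, 100 mm high. Origin: centre of its underside. Leave it alone.
- tape: Bystander: roll of paper tape lying flat, 80 mm diameter, 19 mm high. Origin: centre of its underside. Leave it alone.
- timer: Bystander: white bench timer, 60 x 60 x 20 mm. Origin: centre of its underside. Leave it alone.
- tip_box: Bystander: pale box of pipette tips, 85 x 120 x 61 mm. Origin: centre of its underside. Leave it alone.
- weigh_block: Bystander: stepped aluminium block, 70 x 30 x 22 mm. Origin: centre of its underside. Leave it alone.

How it is judged:
By the outcome, as a careful person would: the job done as asked, in the order asked, and still so for the second after the job is handed in, while the arm keeps its last pose, push and grip.
It also fails if it takes over 72 s, if anything falls off the work surface, if the arm or the gripper's body presses on something with over 40 N, if the wrist force passes 120 N, or if a joint passes its speed limit or range.

## Working session

There is one attempt and no reset: what is moved stays moved. The work goes in short steps, Python scripts to look and compute and a tool call to move; the robot and the scene stay as the last step left them, time stands still between calls to the robot, and variables do not carry over. Pictures are saved under pics/ and viewed, and the job is handed in when it is done.

Besides the shell and the picture viewer there is one more tool, called after "Call:" as name(argument=value, ...), one argument or row to a line, values as JSON. step_arm: Moves the arm, as the interface text tells. Its arguments: {"type":"object","properties":{"deltas":{"type":"array"},"force":{"type":"number"}},"required":["deltas"]}

```bash
ls; mkdir -p pics
python3 - <<'E'
from workcell import get_obs,cams,arm
import cv2
print(get_obs()); print(arm.grip_depth)
for n in ["scene","top","wrist"]:
    d=cams.get_image(n); cv2.imwrite(f"pics/{n}0.png",d["color"])
    print(n,{k:v for k,v in d.items() if k!="color"})
E
```

```text
pics
{'clock': 0.0, 'joint_positions': array([-1.13591774,  0.46947941, -0.04858762,  1.53368765,  0.02410377,
        1.14098368, -0.08230599]), 'joint_vel': array([ 6.49097695e-04, -8.35553705e-04,  4.64550105e-04, -4.84422109e-04,
       -5.53869276e-05,  2.20385656e-03,  3.11425745e-03]), 'joint_efforts': array([-4.86559275e-04, -5.07995439e+01, -8.09870381e-02, -2.36154681e+01,
       -6.14413409e-02,  3.80854926e-02,  1.61793650e-04]), 'position': array([0.30167774, 0.6031691 , 0.22147647]), 'orientation': array([-1.88379675e-04,  2.29806546e-01,  9.73235829e-01, -9.68005947e-04]), 'ft_force': array([ 0.58496454, -0.05363767, -0.88601925]), 'torque': array([-0.01184249,  0.01907583, -0.0803434 ]), 'grip_width': 0.08711774537251636}
0.0187
scene {'camera_matrix': array([[611.53707657,   0.        , 314.66475518],
       [  0.        , 611.53707657, 238.27063328],
       [  0.        ,   0.        ,   1.        ]]), 'k1': -0.13878457410776393, 'rvec': array([ 2.17892941,  0.76941229, -0.33798938]), 'tvec': array([-0.43266916, -0.18594201,  1.61102168])}
top {'camera_matrix': arra
[... 160 characters left out ...]
043640864240385775, 'rvec': array([ 2.20095949, -2.1744663 ,  0.0744928 ]), 'tvec': array([-0.01430805,  0.59999694,  1.34882736])}
wrist {'camera_matrix': array([[375.23084475,   0.        , 326.69706762],
       [  0.        , 375.23084475, 239.3197877 ],
       [  0.        ,   0.        ,   1.        ]]), 'k1': -0.06136559460571404, 'tool_from_camera': array([[ 1.89521009e-03, -9.61132887e-01, -2.76079665e-01,
         7.70058482e-02],
       [ 9.99998144e-01,  1.72575106e-03,  8.56747169e-04,
        -2.56553995e-04],
       [-3.47003104e-04, -2.76080777e-01,  9.61134374e-01,
        -1.62616216e-01],
       [ 0.00000000e+00,  0.00000000e+00,  0.00000000e+00,
         1.00000000e+00]])}
```

View pics/scene0.png

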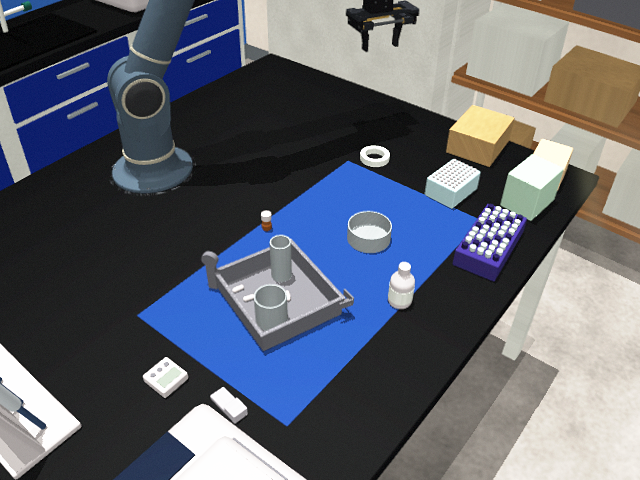

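View pics/top0.png

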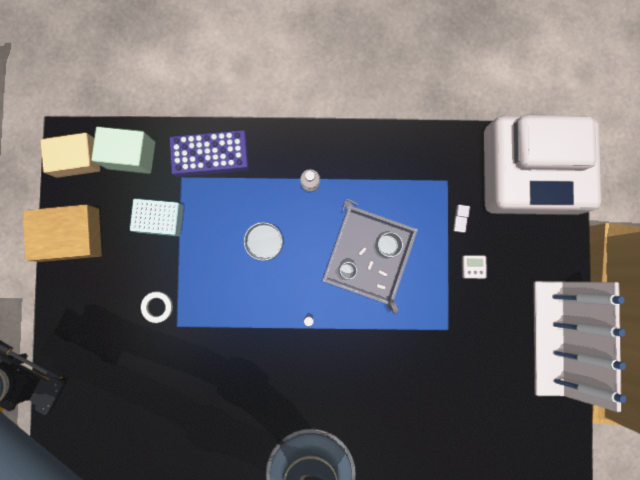

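View pics/wrist0.png

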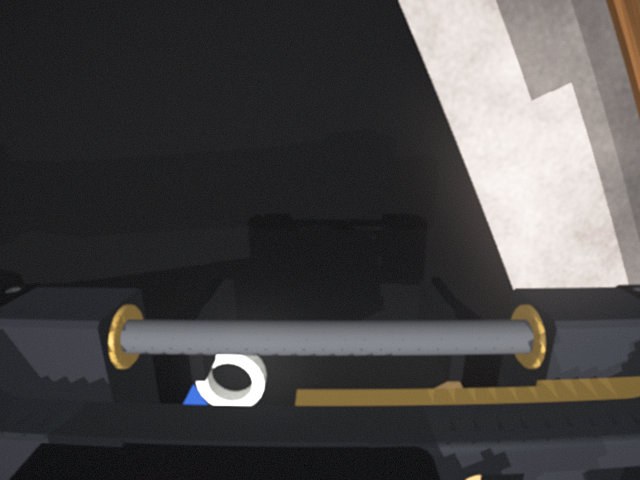

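The top view shows the tote at about (370,255), with its tab at (393,307) and lip at (348,205). The wide beaker is at (389,244), the slim one at (347,270) and the dish at (263,241). Next I'll write helpers and look at enlarged crops.

```bash
cat > h.py <<'E'
import numpy as np, cv2
from scipy.spatial.transform import Rotation as R
from workcell import get_obs,cams,arm
def cam(n,d=None,o=None):
    """returns (img,K,k1,Rwc(cam->world),C)"""
    if n=="wrist" and o is None: o=get_obs()
    d=d or cams.get_image(n)
    if n=="wrist":
        T=d["tool_from_camera"]; q=o["orientation"]; Rt=R.from_quat([q[1],q[2],q[3],q[0]]).as_matrix()
        return d["color"],d["camera_matrix"],d["k1"],Rt@T[:3,:3],Rt@T[:3,3]+o["position"]
    Rw=cv2.Rodrigues(d["rvec"])[0]
    return d["color"],d["camera_matrix"],d["k1"],Rw.T,-Rw.T@d["tvec"]
def ray(c,uv):
    _,K,k1,Rm,C=c
    uv=np.atleast_2d(np.float64(uv))
    p=cv2.undistortPoints(uv.reshape(-1,1,2),K,np.array([k1,0,0,0.]),None,None,None).reshape(-1,2) if False else cv2.undistortPointsIter(uv.reshape(-1,1,2),K,np.array([k1,0,0,0.]),None,None,(3,50,1e-10)).reshape(-1,2)
    v=np.c_[p,np.ones(len(p))]@Rm.T
    return C,v/np.linalg.norm(v,axis=1,keepdims=True)
def onz(c,uv,z):
    C,v=ray(c,uv); return C+v*((z-C[2])/v[:,2:3])
def tri(cs,uvs):
    A=np.zeros((3,3));b=np.zeros(3);L=[]
    for c,uv in zip(cs,uvs):
        C,v=ray(c,uv);v=v[0];P=np.eye(3)-np.outer(v,v);A+=P;b+=P@C;L.append((P,C))
    X=np.linalg.solve(A,b); return X,[round(1000*np.linalg.norm(P@(X-C)),1) for P,C in L]
def proj(c,X):
    _,K,k1,Rm,C=c
    p=(np.atleast_2d(X)-C)@Rm; p=p[:,:2]/p[:,2:]; r=(p**2).sum(1,keepdims=True); p=p*(1+k1*r)
    return p@K[:2,:2].T+K[:2,2]
def save(name,img,box=None,s=1):
    if box: x0,y0,x1,y1=box; img=img[y0:y1,x0:x1]
    cv2.imwrite("pics/"+name,cv2.resize(img,None,fx=s,fy=s,interpolation=cv2.INTER_CUBIC))
def ell(img,mask=None): pass
E
python3 - <<'E'
from h import *
t=cv2.imread("pics/top0.png");save("top0c.png",t,(230,180,430,330),4)
s=cv2.imread("pics/scene0.png");save("scene0c.png",s,(195,195,415,360),3.6)
E
```

```text
(no output)
```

View pics/top0c.png

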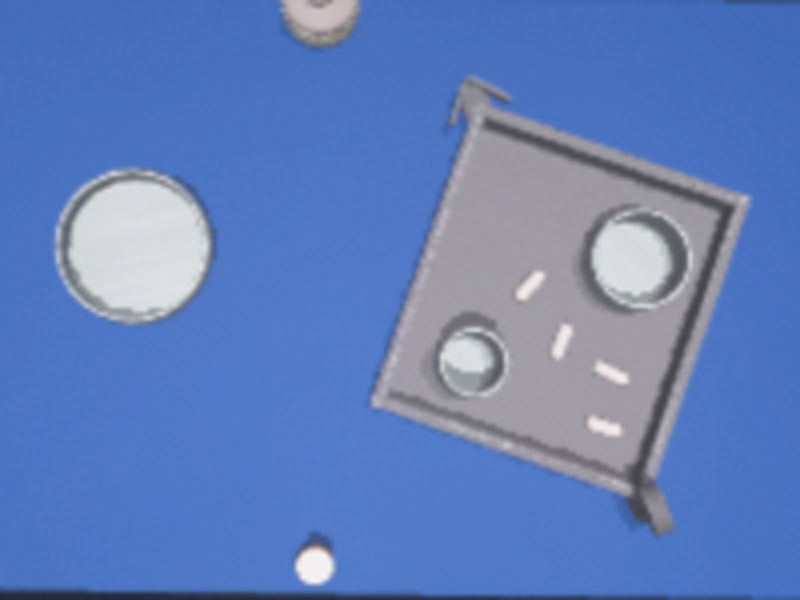

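View pics/scene0c.png

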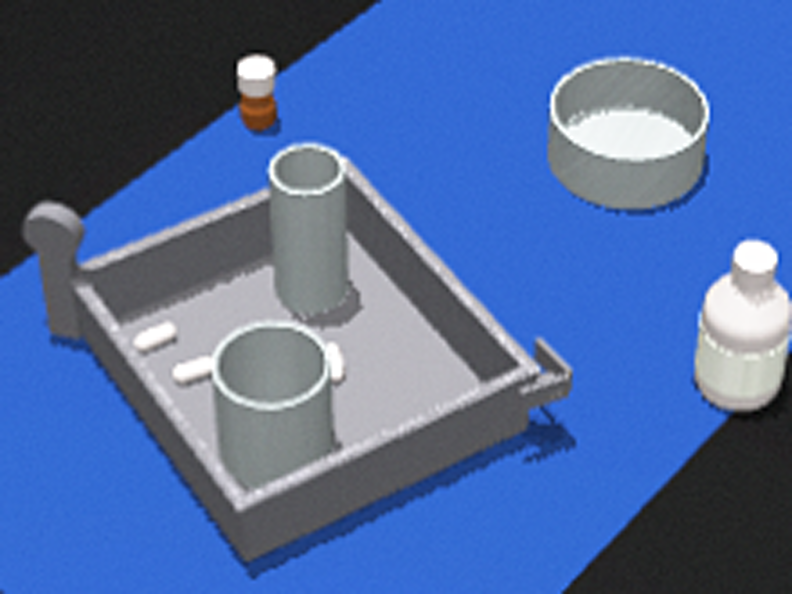

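Run:
```python
from h import *
t=cam("top");s=cam("scene")
T=lambda a,b:(a/4+230-.375,b/4+180-.375)
S=lambda a,b:(a/3.6+195-.36,b/3.6+195-.36)
pts=dict(wide=(T(638,257),S(271,363)),slim=(T(472,361),S(307,169)),dish=(T(134,245),S(629,103)),
lip=(T(480,112),S(530,375)),px=(T(748,200),S(240,503)),tab=(T(645,493),S(78,275)),ny=(T(375,405),S(345,160)),head=(T(655,507),S(52,228)),
b0=(T(531,285),S(0,0)))
for k,(a,b) in pts.items():
    X,e=tri([t,s],[a,b]);print(k,X.round(4),e)
for k,uv in dict(b0=T(531,285),b1=T(562,341),b2=T(612,373),b3=T(604,427)).items(): print(k,onz(t,uv,.009).round(3))
# colour edges: dish rim check on plane
print("dish@.042",onz(t,T(134,245),.042),"wide@.072",onz(t,T(638,257),.072),"slim@.099",onz(t,T(472,361),.099))
print('reagent',onz(t,T(320,10),.1),'vial',onz(t,T(315,565),.045))
q=get_obs()["orientation"];print(R.from_quat([q[1],q[2],q[3],q[0]]).as_matrix().round(3), get_obs()["clock"])
```

```text
wide [ 0.5998 -0.1942  0.0696] [np.float64(0.9), np.float64(0.9)]
slim [ 0.5324 -0.0872  0.0968] [np.float64(0.4), np.float64(0.4)]
dish [0.6066 0.1296 0.0452] [np.float64(0.8), np.float64(0.8)]
lip [ 0.6963 -0.0938  0.0424] [np.float64(0.7), np.float64(0.7)]
px [ 0.6401 -0.2668  0.0516] [np.float64(0.8), np.float64(0.8)]
tab [ 0.452  -0.2     0.0485] [np.float64(2.3), np.float64(2.3)]
ny [ 0.5058 -0.0269  0.0481] [np.float64(1.5), np.float64(1.5)]
head [ 0.4429 -0.2033  0.0819] [np.float64(0.3), np.float64(0.3)]
b0 [ 0.5188 -0.1714  0.2688] [np.float64(82.2), np.float64(82.2)]
b0 [[ 0.585 -0.131  0.009]]
b1 [[ 0.548 -0.152  0.009]]
b2 [[ 0.528 -0.185  0.009]]
b3 [[ 0.492 -0.18   0.009]]
dish@.042 [[0.6062359  0.12944285 0.042     ]] wide@.072 [[ 0.60031169 -0.19327174  0.072     ]] slim@.099 [[ 0.53267332 -0.08676857  0.099     ]]
reagent [[0.75078717 0.01007799 0.1       ]] vial [[0.40184493 0.00936957 0.045     ]]
[[-0.894  0.447 -0.   ]
 [ 0.447  0.894 -0.001]
 [-0.    -0.001 -1.   ]] 0.25
```

```bash
cat >> h.py <<'E'
def go(p,ang=None,tilt=0):
    """print offset cm / rot to take TCP to world p with jaw (tool y) at ang deg, pointing down (mod 180 nearest)"""
    o=get_obs(); q=o["orientation"]; Rt=R.from_quat([q[1],q[2],q[3],q[0]]).as_matrix()
    cur=np.degrees(np.arctan2(Rt[1,1],Rt[0,1]))
    if ang is None: ang=cur
    ang=cur+((ang-cur+90)%180-90)
    a=np.radians(ang); y=np.array([np.cos(a),np.sin(a),0]); z=np.array([0,0,-1.]); x=np.cross(y,z)
    Rd=np.c_[x,y,z]
    print("clock",round(o["clock"],2),"pos",o["position"].round(4),"jaw",round(cur,1),"->",round(ang,1))
    print("offset",(100*Rt.T@(np.array(p)-o["position"])).round(2),"rot",R.from_matrix(Rt.T@Rd).as_rotvec().round(3))
E
python3 -c "
from h import *
go([.600,-.194,.22],20.4)"
```

```text
clock 0.25 pos [0.3018 0.6035 0.2221] jaw 63.4 -> 20.4
offset [-62.34 -57.99   0.26] rot [-0.001  0.     0.751]
```

Call:
step_arm(
  deltas=[
    {"rot":[0,0,0.06],"offset":[-2.5,-2.3,0],"hand":0},
    {"rot":[0,0,0.12],"offset":[-5.0,-4.6,0],"hand":0},
    {"rot":[0,0,0.18],"offset":[-7.5,-7.0,0],"hand":0},
    {"rot":[0,0,0.24],"offset":[-10,-9.3,0],"hand":0},
    {"rot":[0,0,0.3],"offset":[-12.5,-11.6,0],"hand":0},
    {"rot":[0,0,0.36],"offset":[-15,-14,0],"hand":0},
    {"rot":[0,0,0.42],"offset":[-17.5,-16.3,0],"hand":0},
    {"rot":[0,0,0.48],"offset":[-20,-18.6,0],"hand":0},
    {"rot":[0,0,0.54],"offset":[-22.5,-20.9,0],"hand":0},
    {"rot":[0,0,0.6],"offset":[-25,-23.3,0],"hand":0},
    {"rot":[0,0,0.66],"offset":[-27.5,-25.6,0],"hand":0},
    {"rot":[0,0,0.72],"offset":[-30,-27.9,0],"hand":0},
  ],
  force=15,
)

```text
clock: 1.25
position: [0.4456, 0.2181, 0.2225]
orientation: [0.0, 0.559, 0.829, -0.0]
ft_force: [0.4, -0.1, 0.5]
grip_width: 0.0871
```

```bash
python3 -c "
from h import *
go([.600,-.194,.22],20.4)"
```

```text
clock 1.25 pos [0.4456 0.2181 0.2225] jaw 22.0 -> 20.4
offset [-43.99  -1.13   0.27] rot [-0.     0.     0.028]
```

Call:
step_arm(
  deltas=[
    {"rot":[0,0,0.03],"offset":[-3.7,-0.1,0],"hand":0},
    {"rot":[0,0,0.03],"offset":[-7.4,-0.2,0],"hand":0},
    {"rot":[0,0,0.03],"offset":[-11.1,-0.3,0],"hand":0},
    {"rot":[0,0,0.03],"offset":[-14.8,-0.4,0],"hand":0},
    {"rot":[0,0,0.03],"offset":[-18.5,-0.5,0],"hand":0},
    {"rot":[0,0,0.03],"offset":[-22.2,-0.6,0],"hand":0},
    {"rot":[0,0,0.03],"offset":[-25.9,-0.7,0],"hand":0},
    {"rot":[0,0,0.03],"offset":[-29.6,-0.8,0],"hand":0},
    {"rot":[0,0,0.03],"offset":[-33.3,-0.9,0],"hand":0},
    {"rot":[0,0,0.03],"offset":[-37,-1.0,0.1],"hand":0},
    {"rot":[0,0,0.03],"offset":[-41,-1.1,0.2],"hand":0},
    {"rot":[0,0,0.03],"offset":[-44,-1.1,0.3],"hand":0},
  ],
)

```text
clock: 2.25
position: [0.6006, -0.1976, 0.2197]
orientation: [0.001, 0.572, 0.82, -0.001]
ft_force: [-0.1, 0.5, -0.3]
grip_width: 0.0871
```

```bash
python3 -c "
from h import *
go([.600,-.194,.049],20.4)
c=cam('wrist');save('w1.png',c[0])
for n,X in dict(wide=[.6,-.194,.07],slim=[.5325,-.087,.097],head=[.443,-.203,.08]).items(): print(n,proj(c,X))"
```

```text
clock 2.25 pos [ 0.6006 -0.1976  0.2197] jaw 20.2 -> 20.4
offset [ 0.39  0.08 17.07] rot [-0.     0.002 -0.004]
wide [[328.63362414 220.1660288 ]]
slim [[291.73932703  57.74226839]]
head [[142.64083925 167.87396886]]
```

View pics/w1.png

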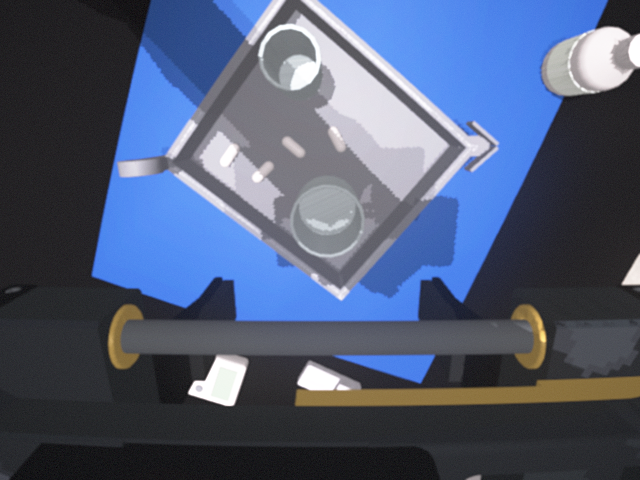

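The wrist view has the wide rim at (327,217), the slim rim at (289,57) and the tab head at (142,165). All three fall within 3 px of where the measured points project. Descending now to grip the top of the wide beaker.

Call:
step_arm(
  deltas=[
    {"rot":[0,0,0],"offset":[0.4,0.1,2],"hand":0},
    {"rot":[0,0,0],"offset":[0.4,0.1,5],"hand":0},
    {"rot":[0,0,0],"offset":[0.4,0.1,8],"hand":0},
    {"rot":[0,0,0],"offset":[0.4,0.1,11],"hand":0},
    {"rot":[0,0,0],"offset":[0.4,0.1,13.5],"hand":0},
    {"rot":[0,0,0],"offset":[0.4,0.1,15.5],"hand":0},
    {"rot":[0,0,0],"offset":[0.4,0.1,17],"hand":0},
    {"rot":[0,0,0],"offset":[0.4,0.1,17.1],"hand":0},
    {"rot":[0,0,0],"offset":[0.4,0.1,17.1],"hand":0},
  ],
)

```text
clock: 3.05
position: [0.6006, -0.2009, 0.0479]
orientation: [0.002, 0.575, 0.818, -0.003]
ft_force: [0.6, 0.0, -0.6]
grip_width: 0.0871
```

```bash
python3 -c "
from h import *
go([.600,-.1935,.049],20.4);print(get_obs()['ft_force'])
c=cam('wrist');save('w2.png',c[0])
print(proj(c,[[.6,-.1935,.072]]))"
```

```text
clock 3.05 pos [ 0.6006 -0.2009  0.0479] jaw 19.8 -> 20.4
offset [ 0.72  0.19 -0.11] rot [-0.003  0.007 -0.01 ]
[ 0.56150927  0.02203382 -0.56998885]
[[333.46835898 309.59210307]]
```

View pics/w2.png

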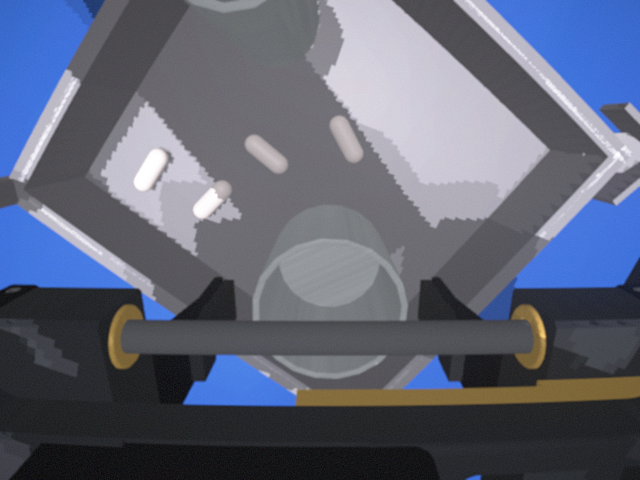

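The rim centre is at about (330,308), within 3 px of predicted, so the measurement holds. The arm itself has settled 7 mm off, so I'll correct that first.

Call:
step_arm(
  deltas=[
    {"rot":[0,0.007,-0.01],"offset":[0.4,0.1,-0.1],"hand":0},
    {"rot":[0,0.007,-0.01],"offset":[0.7,0.2,-0.1],"hand":0},
    {"rot":[0,0.007,-0.01],"offset":[0.7,0.2,-0.1],"hand":0},
    {"rot":[0,0.007,-0.01],"offset":[0.7,0.2,-0.1],"hand":0},
  ],
)

```text
clock: 3.43
position: [0.6016, -0.1936, 0.0509]
orientation: [0.001, 0.57, 0.821, -0.0]
ft_force: [-0.8, -0.6, -0.1]
grip_width: 0.0871
```

```bash
python3 -c "
from h import *
go([.600,-.1935,.049],20.4);print(get_obs()['ft_force'])"
```

```text
clock 3.43 pos [ 0.6016 -0.1936  0.0509] jaw 20.4 -> 20.4
offset [ 0.06 -0.15  0.19] rot [0.001 0.002 0.001]
[-0.77207676 -0.61574862 -0.09700284]
```

Call:
step_arm(
  deltas=[
    {"rot":[0,0,0],"offset":[0,-0.1,0.2],"hand":30},
    {"rot":[0,0,0],"offset":[0,-0.1,0.2],"hand":60},
    {"rot":[0,0,0],"offset":[0,-0.1,0.2],"hand":90},
    {"rot":[0,0,0],"offset":[0,-0.1,0.2],"hand":120},
    {"rot":[0,0,0],"offset":[0,-0.1,0.2],"hand":120},
    {"rot":[0,0,0],"offset":[0,-0.1,0.2],"hand":120},
  ],
  force=15,
)

```text
clock: 3.93
position: [0.6006, -0.194, 0.0489]
orientation: [0.001, 0.571, 0.821, -0.0]
ft_force: [-1.1, -0.6, 0.7]
grip_width: 0.0646
```

Gripped at 64.6 mm. Lifting.

Call:
step_arm(
  deltas=[
    {"rot":[0,0,0],"offset":[0,0,-1],"hand":120},
    {"rot":[0,0,0],"offset":[0,0,-2.5],"hand":120},
    {"rot":[0,0,0],"offset":[0,0,-4.5],"hand":120},
    {"rot":[0,0,0],"offset":[0,0,-7],"hand":120},
    {"rot":[0,0,0],"offset":[0,0,-9.5],"hand":120},
    {"rot":[0,0,0],"offset":[0,0,-12],"hand":120},
    {"rot":[0,0,0],"offset":[0,0,-13.5],"hand":120},
    {"rot":[0,0,0],"offset":[0,0,-14],"hand":120},
    {"rot":[0,0,0],"offset":[0,0,-14],"hand":120},
  ],
)

```text
clock: 4.68
position: [0.6011, -0.1942, 0.1906]
orientation: [0.002, 0.571, 0.821, 0.0]
ft_force: [0.6, 0.7, -1.6]
grip_width: 0.0641
```

```bash
python3 -c "
from h import *
o=get_obs();print(o['ft_force'],o['grip_width'])
go([.606,.1295,.17],56)
go([.606,.1295,.17],20.4)
c=cam('wrist');save('w3.png',c[0])"
```

```text
[ 0.55563487  0.70156055 -1.57485047] 0.06405825838869245
clock 4.68 pos [ 0.6011 -0.1942  0.1906] jaw 20.4 -> 56.0
offset [30.17 11.75  2.01] rot [ 0.002  0.004 -0.621]
clock 4.68 pos [ 0.6011 -0.1942  0.1906] jaw 20.4 -> 20.4
offset [30.17 11.75  2.01] rot [0.003 0.003 0.   ]
```

View pics/w3.png

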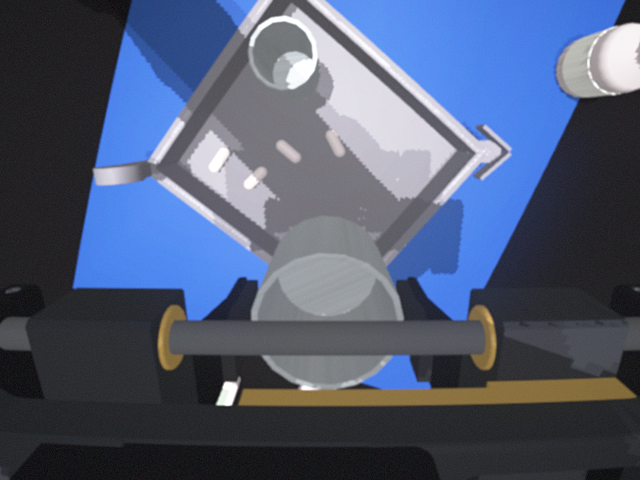

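Beaker held upright, with the rim centred at about (328,318). Moving to the dish.

Call:
step_arm(
  deltas=[
    {"rot":[0,0,0],"offset":[1.5,0.6,0],"hand":120},
    {"rot":[0,0,0],"offset":[4,1.6,0],"hand":120},
    {"rot":[0,0,0],"offset":[7,2.7,0],"hand":120},
    {"rot":[0,0,0],"offset":[10,3.9,0],"hand":120},
    {"rot":[0,0,0],"offset":[13,5.1,0],"hand":120},
    {"rot":[0,0,0],"offset":[16,6.2,0],"hand":120},
    {"rot":[0,0,0],"offset":[19,7.4,0],"hand":120},
    {"rot":[0,0,0],"offset":[22,8.6,0],"hand":120},
    {"rot":[0,0,0],"offset":[25,9.7,0.5],"hand":120},
    {"rot":[0,0,0],"offset":[27.5,10.7,1],"hand":120},
    {"rot":[0,0,0],"offset":[29.4,11.5,1.5],"hand":120},
    {"rot":[0,0,0],"offset":[30.2,11.8,2],"hand":120},
  ],
)

```text
clock: 5.73
position: [0.6039, 0.1351, 0.1663]
orientation: [-0.001, 0.568, 0.823, -0.001]
ft_force: [-0.0, 0.8, -1.2]
grip_width: 0.0644
```

Call:
step_arm(
  deltas=[
    {"rot":[0,0,0],"offset":[0,0,0],"hand":120},
    {"rot":[0,0,0],"offset":[0,0,0],"hand":120},
  ],
)

```text
clock: 5.9
position: [0.6027, 0.1349, 0.1645]
orientation: [-0.002, 0.568, 0.823, -0.002]
ft_force: [-0.7, -0.1, -0.8]
grip_width: 0.064
```

```bash
python3 -c "
from h import *
o=get_obs();print(o['ft_force'],o['grip_width'])
c=cam('wrist',o=o);save('w4.png',c[0])
t=cam('top');save('t4.png',t[0],(230,180,430,330),4)
print(proj(c,[[.606,.1295,.045]]), onz(c,[[328,318]],o['position'][2]+.023))
go([.606,.1295,.049],20.4)
"
```

```text
[-0.71983631 -0.11503144 -0.83218207] 0.0639959189244253
[[330.15410099 241.5952908 ]] [[0.60155435 0.13729716 0.18748253]]
clock 6.0 pos [0.6039 0.1328 0.1659] jaw 20.6 -> 20.4
offset [-0.38  0.12 11.69] rot [-0.003  0.001  0.004]
```

View pics/w4.png

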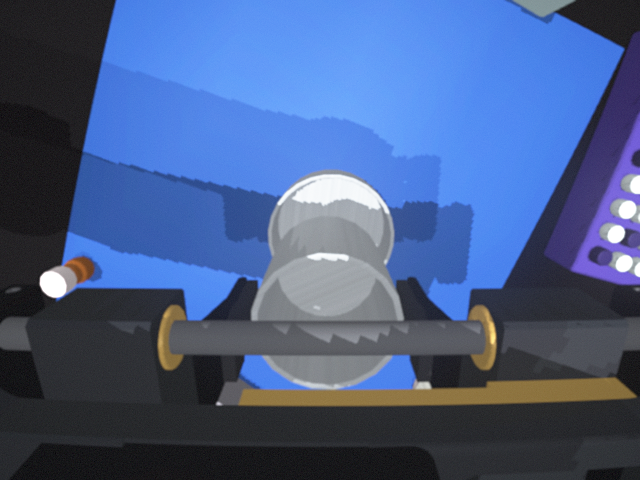

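View pics/t4.png

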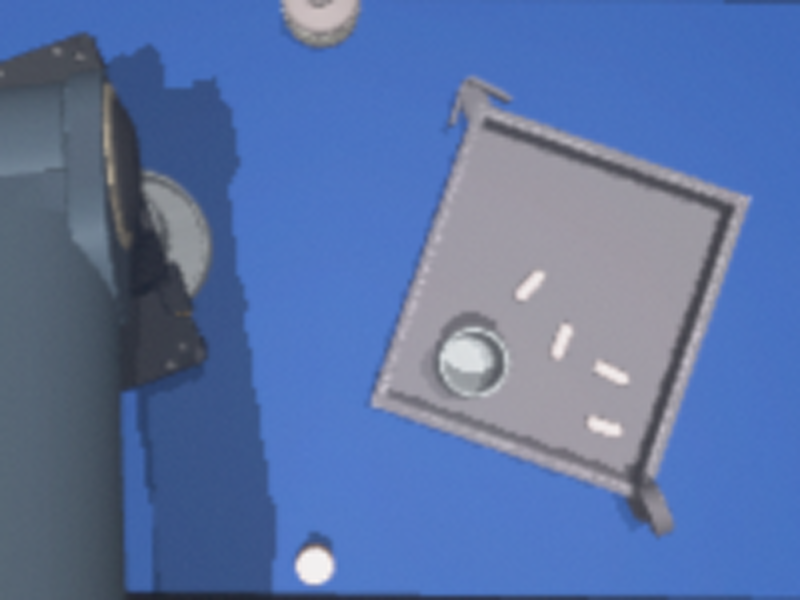

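Wrist view: dish rim at about (331,233), held beaker at (328,318). The tote hasn't moved. Descending in two stages.

Call:
step_arm(
  deltas=[
    {"rot":[0,0,0],"offset":[-0.2,0.1,1.5],"hand":120},
    {"rot":[0,0,0],"offset":[-0.4,0.2,3.5],"hand":120},
    {"rot":[0,0,0],"offset":[-0.4,0.2,5],"hand":120},
    {"rot":[0,0,0],"offset":[-0.4,0.2,6],"hand":120},
    {"rot":[0,0,0],"offset":[-0.4,0.2,6],"hand":120},
  ],
)

```text
clock: 6.42
position: [0.6057, 0.1276, 0.104]
orientation: [-0.002, 0.57, 0.821, -0.003]
ft_force: [0.3, 0.1, -1.6]
grip_width: 0.0644
```

```bash
python3 -c "
from h import *
o=get_obs();print(o['ft_force'],o['grip_width'])
go([.606,.1295,.049],20.4)
"
```

```text
[ 0.34457508  0.11253838 -1.59582466] 0.06443698315296591
clock 6.42 pos [0.6057 0.1276 0.104 ] jaw 20.5 -> 20.4
offset [0.17 0.13 5.5 ] rot [-0.007  0.001  0.001]
```

Call:
step_arm(
  deltas=[
    {"rot":[0,0,0],"offset":[0.1,0.1,1.5],"hand":120},
    {"rot":[0,0,0],"offset":[0.1,0.1,3],"hand":120},
    {"rot":[0,0,0],"offset":[0.1,0.1,4.2],"hand":120},
    {"rot":[0,0,0],"offset":[0.1,0.1,4.8],"hand":120},
    {"rot":[0,0,0],"offset":[0.1,0.1,5.1],"hand":120},
    {"rot":[0,0,0],"offset":[0.1,0.1,5.1],"hand":120},
  ],
)

```text
clock: 6.92
position: [0.6061, 0.1285, 0.0529]
orientation: [-0.002, 0.57, 0.821, -0.003]
ft_force: [-1.7, 0.2, -0.9]
grip_width: 0.0639
```

```bash
python3 -c "
from h import *
o=get_obs();print(o['ft_force'],o['grip_width'])
go([.606,.1295,.049],20.4)
"
```

```text
[-1.66820856  0.20725701 -0.86511772] 0.0639407383824123
clock 6.92 pos [0.6061 0.1285 0.0529] jaw 20.4 -> 20.4
offset [0.1  0.03 0.39] rot [-0.007  0.001  0.001]
```

Call:
step_arm(
  deltas=[
    {"rot":[0,0,0],"offset":[0,0,0.15],"hand":120},
    {"rot":[0,0,0],"offset":[0,0,0.3],"hand":120},
    {"rot":[0,0,0],"offset":[0,0,0.45],"hand":120},
    {"rot":[0,0,0],"offset":[0,0,0.45],"hand":120},
  ],
)

```text
clock: 7.25
position: [0.6066, 0.1286, 0.0491]
orientation: [-0.001, 0.57, 0.821, -0.003]
ft_force: [-0.6, 0.1, 0.2]
grip_width: 0.0643
```

Call:
step_arm(
  deltas=[
    {"rot":[0,0,0],"offset":[0,0,0.1],"hand":120},
    {"rot":[0,0,0],"offset":[0,0,0.15],"hand":120},
    {"rot":[0,0,0],"offset":[0,0,0.15],"hand":120},
  ],
)

```text
clock: 7.5
position: [0.6066, 0.1286, 0.0489]
orientation: [-0.001, 0.57, 0.821, -0.003]
ft_force: [-2.9, 0.0, 8.6]
grip_width: 0.0644
```

Contact (8.6 N up). Opening and retreating.

Call:
step_arm(
  deltas=[
    {"rot":[0,0,0],"offset":[0,0,0],"hand":60},
    {"rot":[0,0,0],"offset":[0,0,0],"hand":30},
    {"rot":[0,0,0],"offset":[0,0,0],"hand":0},
    {"rot":[0,0,0],"offset":[0,0,0],"hand":0},
    {"rot":[0,0,0],"offset":[0,0,0],"hand":0},
    {"rot":[0,0,0],"offset":[0,0,-1],"hand":0},
    {"rot":[0,0,0],"offset":[0,0,-3],"hand":0},
    {"rot":[0,0,0],"offset":[0,0,-6],"hand":0},
    {"rot":[0,0,0],"offset":[0,0,-9],"hand":0},
    {"rot":[0,0,0],"offset":[0,0,-12],"hand":0},
    {"rot":[0,0,0],"offset":[0,0,-15],"hand":0},
  ],
)

```text
clock: 8.42
position: [0.6073, 0.1288, 0.2011]
orientation: [-0.001, 0.571, 0.821, -0.002]
ft_force: [0.8, -0.4, -0.3]
grip_width: 0.0874
```

```bash
python3 -c "
from h import *
o=get_obs();print(o['ft_force'],o['grip_width'])
c=cam('wrist',o=o);save('w5.png',c[0])
s=cam('scene');save('s5.png',s[0],(195,180,415,345),3.6)
print(proj(c,[[.6066,.1286,.072]]))
for a in (20,-70): go([.5325,-.087,.2],a)
"
```

```text
[ 0.75961063 -0.44378853 -0.34668514] 0.08744669535799549
[[327.79186292 230.42391064]]
clock 8.52 pos [0.611  0.1292 0.2054] jaw 20.4 -> 20.0
offset [-17.53 -14.9    0.48] rot [0.005 0.001 0.007]
clock 8.52 pos [0.611  0.1292 0.2054] jaw 20.4 -> 110.0
offset [-17.53 -14.9    0.48] rot [ 0.003  0.005 -1.563]
```

View pics/w5.png

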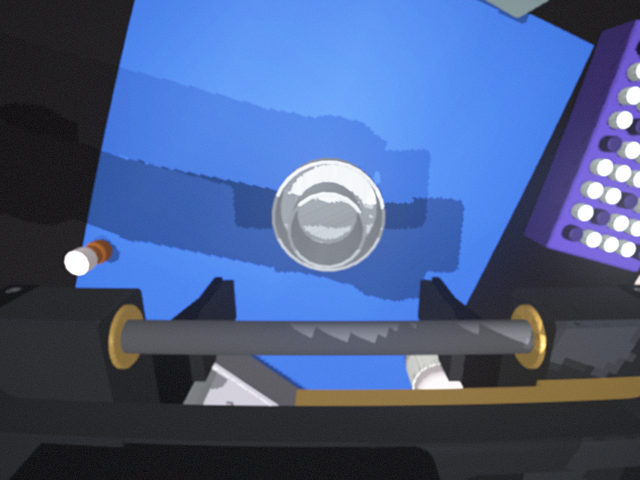

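View pics/s5.png

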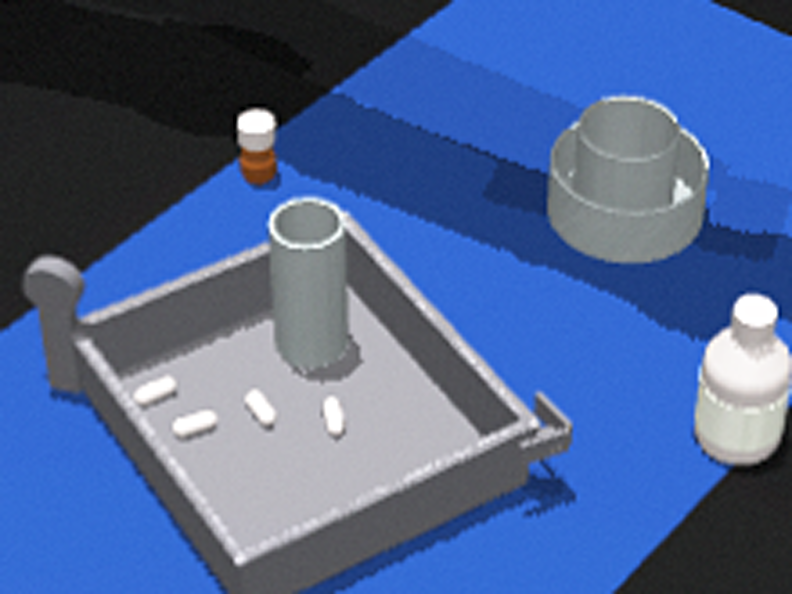

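The wide beaker is standing inside the dish, and the tote and bars are unchanged. Going to the slim beaker.

Call:
step_arm(
  deltas=[
    {"rot":[0,0,0],"offset":[-1.5,-1.3,0],"hand":0},
    {"rot":[0,0,0],"offset":[-4,-3.4,0],"hand":0},
    {"rot":[0,0,0],"offset":[-6.5,-5.5,0.2],"hand":0},
    {"rot":[0,0,0],"offset":[-9,-7.6,0.3],"hand":0},
    {"rot":[0,0,0],"offset":[-11.5,-9.8,0.4],"hand":0},
    {"rot":[0,0,0],"offset":[-14,-11.9,0.5],"hand":0},
    {"rot":[0,0,0],"offset":[-16,-13.6,0.5],"hand":0},
    {"rot":[0,0,0],"offset":[-17.2,-14.6,0.5],"hand":0},
    {"rot":[0,0,0],"offset":[-17.5,-14.9,0.5],"hand":0},
    {"rot":[0,0,0],"offset":[-17.5,-14.9,0.5],"hand":0},
    {"rot":[0,0,0],"offset":[-17.5,-14.9,0.5],"hand":0},
  ],
)

```text
clock: 9.43
position: [0.5324, -0.0858, 0.1996]
orientation: [0.002, 0.57, 0.821, 0.002]
ft_force: [0.3, 0.2, -0.2]
grip_width: 0.0872
```

```bash
python3 -c "
from h import *
o=get_obs()
c=cam('wrist',o=o);save('w6.png',c[0])
print(proj(c,[[.5325,-.087,.098]]))
go([.5325,-.087,.073],20)
"
```

```text
[[326.67285236 241.59057042]]
clock 9.48 pos [ 0.5327 -0.0852  0.1996] jaw 20.5 -> 20.0
offset [-0.16 -0.15 12.66] rot [0.005 0.001 0.009]
```

View pics/w6.png

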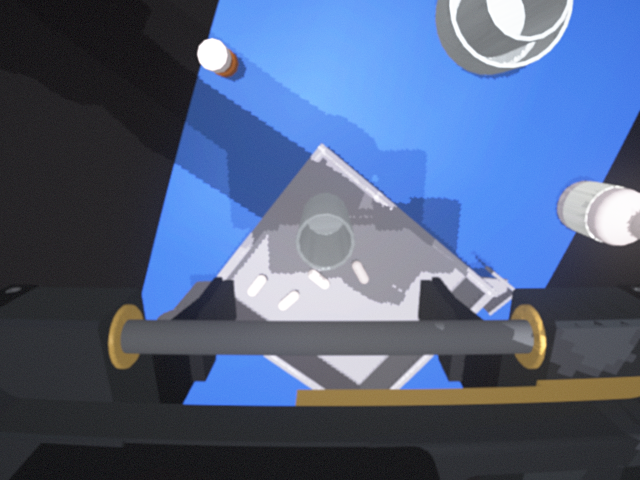

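The slim rim is at about (325,242), matching the projection of (326.7,241.6). Descending.

Call:
step_arm(
  deltas=[
    {"rot":[0,0,0.01],"offset":[-0.2,-0.1,2],"hand":0},
    {"rot":[0,0,0.01],"offset":[-0.2,-0.1,5],"hand":0},
    {"rot":[0,0,0.01],"offset":[-0.2,-0.1,8],"hand":0},
    {"rot":[0,0,0.01],"offset":[-0.2,-0.1,10.5],"hand":0},
    {"rot":[0,0,0.01],"offset":[-0.2,-0.1,12],"hand":0},
    {"rot":[0,0,0.01],"offset":[-0.2,-0.1,12.6],"hand":0},
    {"rot":[0,0,0.01],"offset":[-0.2,-0.1,12.6],"hand":0},
    {"rot":[0,0,0.01],"offset":[-0.2,-0.1,12.6],"hand":0},
  ],
)

```text
clock: 10.15
position: [0.5339, -0.0865, 0.0739]
orientation: [0.002, 0.573, 0.819, 0.002]
ft_force: [-0.5, -0.0, -0.1]
grip_width: 0.0871
```

```bash
python3 -c "
from h import *
o=get_obs()
go([.5325,-.087,.073],20)
"
```

```text
clock 10.15 pos [ 0.5339 -0.0865  0.0739] jaw 20.0 -> 20.0
offset [-0.   -0.15  0.09] rot [0.006 0.001 0.001]
```

Call:
step_arm(
  deltas=[
    {"rot":[0,0,0],"offset":[0,-0.1,0.1],"hand":40},
    {"rot":[0,0,0],"offset":[0,-0.1,0.1],"hand":80},
    {"rot":[0,0,0],"offset":[0,-0.1,0.1],"hand":120},
    {"rot":[0,0,0],"offset":[0,-0.1,0.1],"hand":160},
    {"rot":[0,0,0],"offset":[0,-0.1,0.1],"hand":180},
    {"rot":[0,0,0],"offset":[0,-0.1,0.1],"hand":180},
    {"rot":[0,0,0],"offset":[0,-0.1,0.1],"hand":180},
    {"rot":[0,0,0],"offset":[0,-0.1,0.1],"hand":180},
  ],
  force=15,
)

```text
clock: 10.82
position: [0.533, -0.0869, 0.073]
orientation: [0.002, 0.573, 0.819, 0.002]
ft_force: [-0.8, 0.6, 0.1]
grip_width: 0.0432
```

Call:
step_arm(
  deltas=[
    {"rot":[0,0,0],"offset":[0,0,-1],"hand":180},
    {"rot":[0,0,0],"offset":[0,0,-2.5],"hand":180},
    {"rot":[0,0,0],"offset":[0,0,-4.5],"hand":180},
    {"rot":[0,0,0],"offset":[0,0,-7],"hand":180},
    {"rot":[0,0,0],"offset":[0,0,-9.5],"hand":180},
    {"rot":[0,0,0],"offset":[0,0,-12],"hand":180},
    {"rot":[0,0,0],"offset":[0,0,-14],"hand":180},
    {"rot":[0,0,0],"offset":[0,0,-15],"hand":180},
    {"rot":[0,0,0],"offset":[0,0,-15],"hand":180},
  ],
)

```text
clock: 11.57
position: [0.5334, -0.0874, 0.2256]
orientation: [0.004, 0.573, 0.819, 0.004]
ft_force: [0.3, -0.4, -1.3]
grip_width: 0.0432
```

```bash
python3 -c "
from h import *
o=get_obs();print(o['ft_force'],o['grip_width'])
c=cam('wrist',o=o);save('w7.png',c[0])
t=cam('top');save('t7.png',t[0],(230,180,430,330),4)
s=cam('scene');save('s7.png',s[0],(320,180,440,270),6)
go([.6066,.1286,.22],20)
"
```

```text
[ 0.34235941 -0.36305423 -1.30376026] 0.043160198161492136
clock 11.72 pos [ 0.5311 -0.0868  0.2217] jaw 20.0 -> 20.0
offset [17.65 14.48  0.24] rot [ 0.004 -0.     0.001]
```

View pics/w7.png

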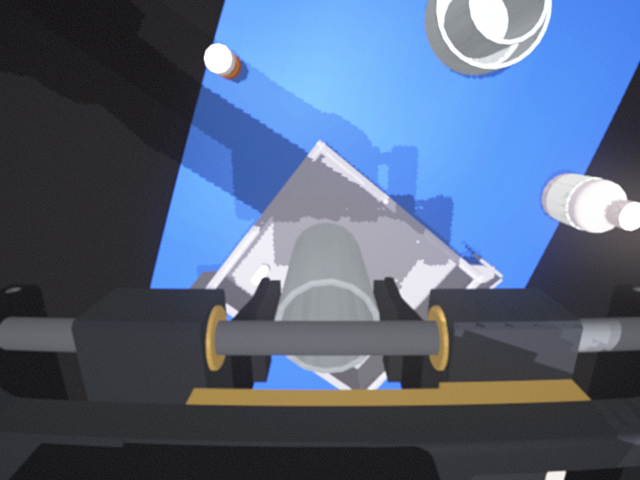

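View pics/t7.png

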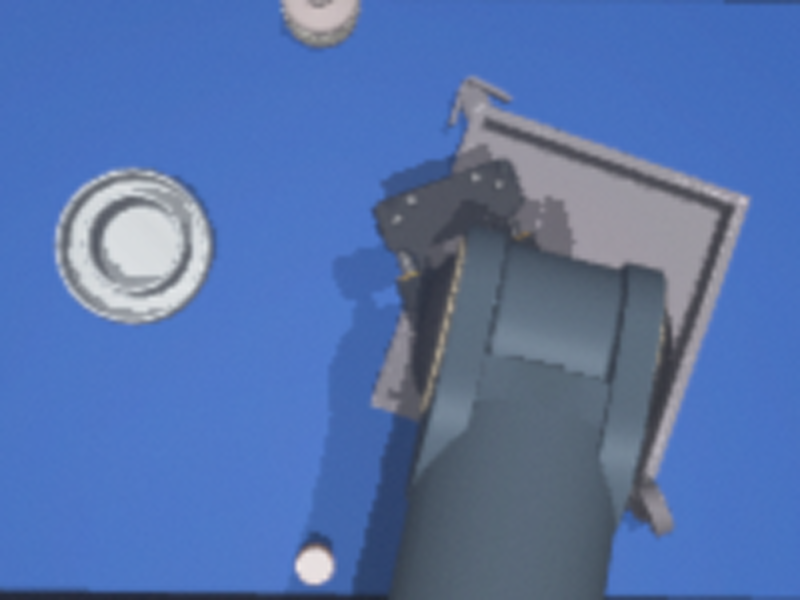

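View pics/s7.png

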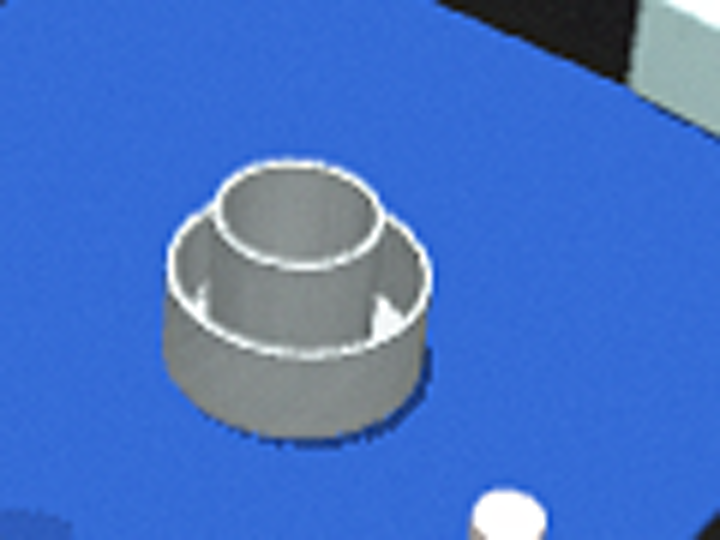

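The wide beaker is standing in the dish. Its rim is at (141,243) in the top crop and (300,214) in the scene crop. Triangulating it, and locating the slim beaker in the hand.

```bash
python3 -c "
from h import *
t=cam('top');s=cam('scene');o=get_obs();c=cam('wrist',o=o)
print(tri([t,s],[(141/4+230-.375,243/4+180-.375),(300/6+320-.42,214/6+180-.42)]))
print('slim rim',onz(c,[[327,325]],o['position'][2]+.026),o['position'])
"
```

```text
(array([0.60726822, 0.12341893, 0.07243418]), [np.float64(2.4), np.float64(2.4)])
slim rim [[ 0.52992233 -0.0862498   0.24741403]] [ 0.53107068 -0.08689701  0.22141403]
```

Wide rim height is 72.4 mm, so its bottom is fully down. The lateral views disagree by a few mm, so I'll recheck with the wrist camera once over it.

Call:
step_arm(
  deltas=[
    {"rot":[0,0,0],"offset":[1.5,1.2,0],"hand":180},
    {"rot":[0,0,0],"offset":[4,3.3,0],"hand":180},
    {"rot":[0,0,0],"offset":[6.5,5.3,0],"hand":180},
    {"rot":[0,0,0],"offset":[9,7.4,0],"hand":180},
    {"rot":[0,0,0],"offset":[11.5,9.4,0],"hand":180},
    {"rot":[0,0,0],"offset":[14,11.5,0],"hand":180},
    {"rot":[0,0,0],"offset":[16,13.2,0.2],"hand":180},
    {"rot":[0,0,0],"offset":[17.2,14.2,0.2],"hand":180},
    {"rot":[0,0,0],"offset":[17.5,14.4,0.2],"hand":180},
    {"rot":[0,0,0],"offset":[17.5,14.4,0.2],"hand":180},
    {"rot":[0,0,0],"offset":[17.5,14.4,0.2],"hand":180},
  ],
)

```text
clock: 12.78
position: [0.6061, 0.1245, 0.2197]
orientation: [0.001, 0.574, 0.819, 0.0]
ft_force: [0.7, -0.3, 0.4]
grip_width: 0.0431
```

```bash
python3 -c "
from h import *
o=get_obs()
c=cam('wrist',o=o);save('w8.png',c[0])
print(proj(c,[[.607,.127,.072],[.6066,.1286,.072],[.606,.1295,.042]]))
go([.607,.127,.15],20)
"
```

```text
[[329.41478016 222.56585838]
 [329.62120781 220.68464682]
 [329.04436158 212.14455527]]
clock 12.83 pos [0.6062 0.1241 0.22  ] jaw 19.9 -> 20.0
offset [0.26 0.16 7.  ] rot [ 0.002  0.001 -0.003]
```

View pics/w8.png

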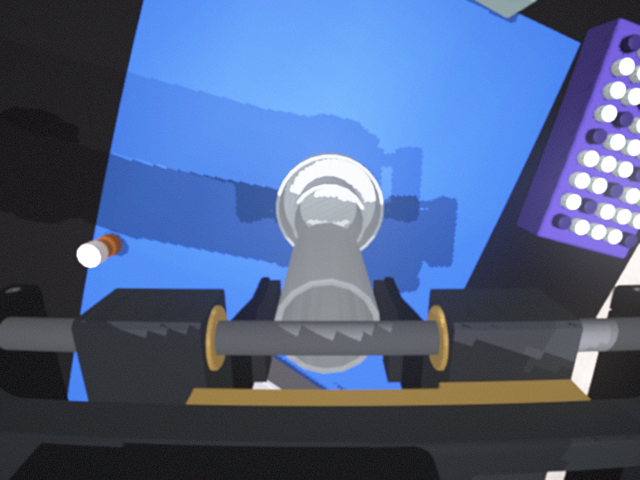

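```bash
python3 -c "
from h import *
save('w8c.png',cv2.imread('pics/w8.png'),(260,140,400,280),5)"
```

```text
(no output)
```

View pics/w8c.png

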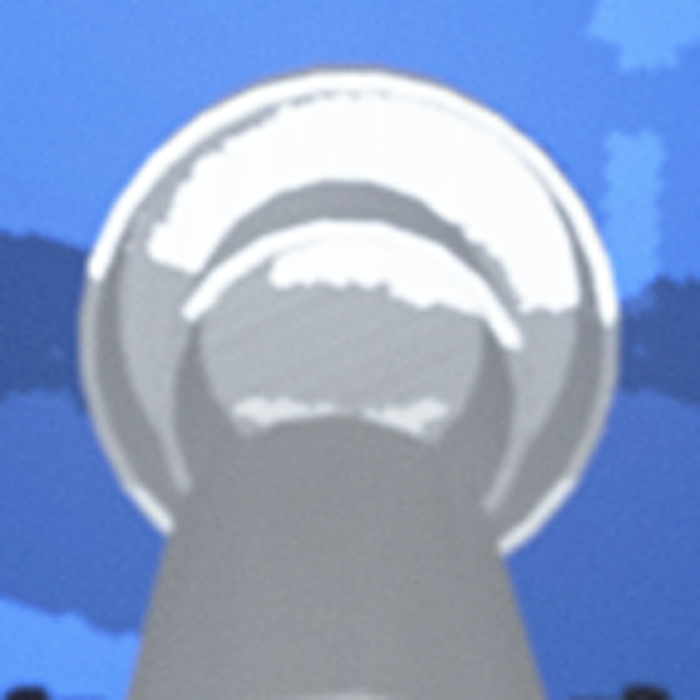

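The wide rim centre is at about (329,217) in the wrist view. Wrist views show a steady −3 px bias, so this is consistent with the release point of y ≈ 0.128. Lowering until the slim bottom is just above the rim, then checking there.

Call:
step_arm(
  deltas=[
    {"rot":[0,0,0],"offset":[0.2,0.2,1.5],"hand":180},
    {"rot":[0,0,0],"offset":[0.3,0.2,3.5],"hand":180},
    {"rot":[0,0,0],"offset":[0.3,0.2,5.5],"hand":180},
    {"rot":[0,0,0],"offset":[0.3,0.2,6.5],"hand":180},
    {"rot":[0,0,0],"offset":[0.3,0.2,6.8],"hand":180},
    {"rot":[0,0,0],"offset":[0.3,0.2,6.8],"hand":180},
    {"rot":[0,0,0],"offset":[0.3,0.2,6.8],"hand":180},
  ],
)

```text
clock: 13.42
position: [0.6079, 0.1268, 0.153]
orientation: [0.002, 0.575, 0.818, 0.001]
ft_force: [0.2, 0.1, -1.2]
grip_width: 0.0433
```

```bash
python3 -c "
from h import *
o=get_obs()
c=cam('wrist',o=o);save('w9.png',c[0],(220,160,440,400),2.5)
s=cam('scene');save('s9.png',s[0],(310,150,450,270),5)
print(proj(s,[[.6066,.1286,.072],[.607,.1265,.083]]))
go([.607,.128,.075],20)
"
```

```text
[[369.5673119  214.21769218]
 [369.5098468  210.8675106 ]]
clock 13.52 pos [0.6081 0.1273 0.1534] jaw 19.8 -> 20.0
offset [ 0.11 -0.12  7.84] rot [ 0.005  0.001 -0.003]
```

View pics/w9.png

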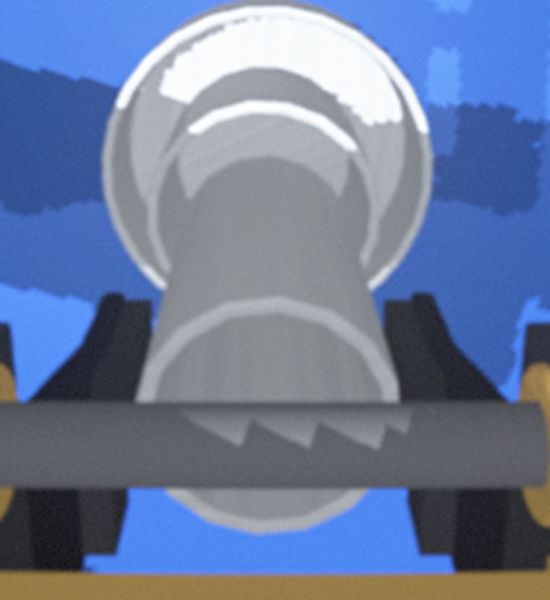

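View pics/s9.png

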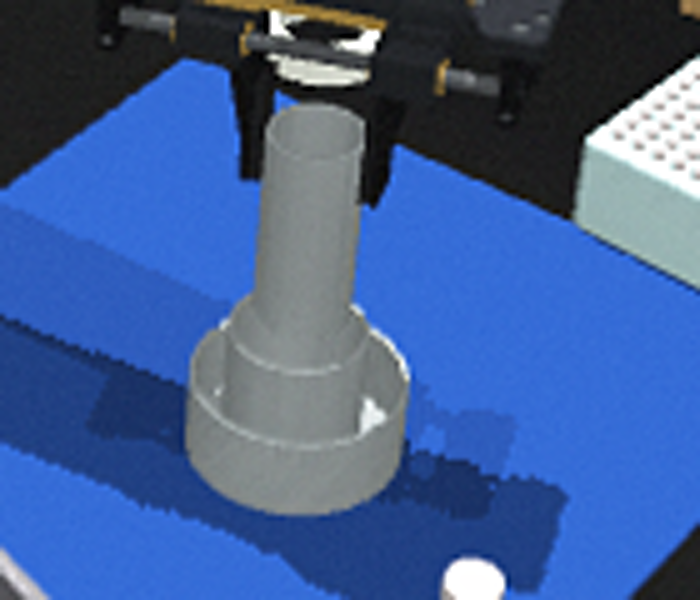

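```bash
python3 -c "
from h import *
o=get_obs();c=cam('wrist',o=o);s=cam('scene');p=o['position']
a=np.radians(19.8);tx=np.array([-np.sin(a),np.cos(a),0]);ty=np.array([np.cos(a),np.sin(a),0]);
print(o['position'])
for nm,dz in (('top',.026),('bot',-.069)):
  q=p+[0,0,dz]
  print(nm,'wrist far/near',proj(c,[q+tx*.022,q-tx*.022]).round(1).tolist(),'scene L/R', proj(s,[q+tx*.022,q-tx*.022,q]).round(1).tolist())
w=np.array([.6066,.1286,.072]);print('wide far',proj(c,[w+tx*.032, w+tx*.029]).round(1))
"
```

```text
[0.6081233  0.12732952 0.15336655]
top wrist far/near [[329.4, 277.0], [329.0, 373.1]] scene L/R [[375.8, 169.5], [370.6, 180.8], [373.2, 175.1]]
bot wrist far/near [[327.7, 221.0], [327.5, 285.4]] scene L/R [[372.7, 204.6], [367.6, 216.3], [370.2, 210.4]]
wide far [[326.1 199.3]
 [326.1 203.8]]
```

Both checks agree. The slim beaker hangs vertical with its bottom where predicted, and the wide rim's far edge at about 200–206 px matches the predicted 199–204. Inserting.

Call:
step_arm(
  deltas=[
    {"rot":[0,0,0],"offset":[0.1,-0.1,1],"hand":180},
    {"rot":[0,0,0],"offset":[0.1,-0.1,2],"hand":180},
    {"rot":[0,0,0],"offset":[0.1,-0.1,3.2],"hand":180},
    {"rot":[0,0,0],"offset":[0.1,-0.1,4.5],"hand":180},
    {"rot":[0,0,0],"offset":[0.1,-0.1,5.7],"hand":180},
    {"rot":[0,0,0],"offset":[0.1,-0.1,6.6],"hand":180},
    {"rot":[0,0,0],"offset":[0.1,-0.1,7.1],"hand":180},
    {"rot":[0,0,0],"offset":[0.1,-0.1,7.2],"hand":180},
    {"rot":[0,0,0],"offset":[0.1,-0.1,7.2],"hand":180},
  ],
)

```text
clock: 14.37
position: [0.6069, 0.1281, 0.0806]
orientation: [0.001, 0.575, 0.818, 0.001]
ft_force: [0.1, 0.1, -0.5]
grip_width: 0.0433
```

Call:
step_arm(
  deltas=[
    {"rot":[0,0,0],"offset":[0,0,0.15],"hand":180},
    {"rot":[0,0,0],"offset":[0,0,0.3],"hand":180},
    {"rot":[0,0,0],"offset":[0,0,0.4],"hand":180},
    {"rot":[0,0,0],"offset":[0,0,0.4],"hand":180},
  ],
)

```text
clock: 14.7
position: [0.6072, 0.1281, 0.0771]
orientation: [0.002, 0.575, 0.818, 0.002]
ft_force: [-0.6, 0.3, -0.6]
grip_width: 0.0428
```

Call:
step_arm(
  deltas=[
    {"rot":[0,0,0],"offset":[0,0,0.1],"hand":180},
    {"rot":[0,0,0],"offset":[0,0,0.2],"hand":180},
    {"rot":[0,0,0],"offset":[0,0,0.2],"hand":180},
  ],
)

```text
clock: 14.95
position: [0.6074, 0.1282, 0.0769]
orientation: [0.002, 0.575, 0.818, 0.002]
ft_force: [-4.5, -0.3, 10.8]
grip_width: 0.0431
```

Contact at TCP z = 0.077, exactly where the slim bottom should seat (0.008). Releasing.

Call:
step_arm(
  deltas=[
    {"rot":[0,0,0],"offset":[0,0,0],"hand":120},
    {"rot":[0,0,0],"offset":[0,0,0],"hand":90},
    {"rot":[0,0,0],"offset":[0,0,0],"hand":60},
    {"rot":[0,0,0],"offset":[0,0,0],"hand":50},
    {"rot":[0,0,0],"offset":[0,0,0],"hand":50},
    {"rot":[0,0,0],"offset":[0,0,-1],"hand":50},
    {"rot":[0,0,0],"offset":[0,0,-3],"hand":50},
    {"rot":[0,0,0],"offset":[0,0,-6],"hand":50},
    {"rot":[0,0,0],"offset":[0,0,-9],"hand":50},
    {"rot":[0,0,0],"offset":[0,0,-12],"hand":50},
    {"rot":[0,0,0],"offset":[0,0,-14],"hand":50},
  ],
)

```text
clock: 15.87
position: [0.6078, 0.1279, 0.2208]
orientation: [0.003, 0.575, 0.818, 0.004]
ft_force: [0.3, 0.6, -0.6]
grip_width: 0.0697
```

```bash
python3 -c "
from h import *
o=get_obs();print(o['ft_force'],o['grip_width'])
c=cam('wrist',o=o);save('w10.png',c[0])
s=cam('scene');save('s10.png',s[0],(320,170,440,260),6)
for a in (112.4,): go([.443,-.203,.2],a)
"
```

```text
[ 0.25835852  0.58645008 -0.61815578] 0.06965575056623474
clock 15.97 pos [0.6093 0.1282 0.2221] jaw 19.8 -> -67.6
offset [-25.51 -26.9    1.85] rot [ 0.012 -0.01   1.526]
```

View pics/w10.png

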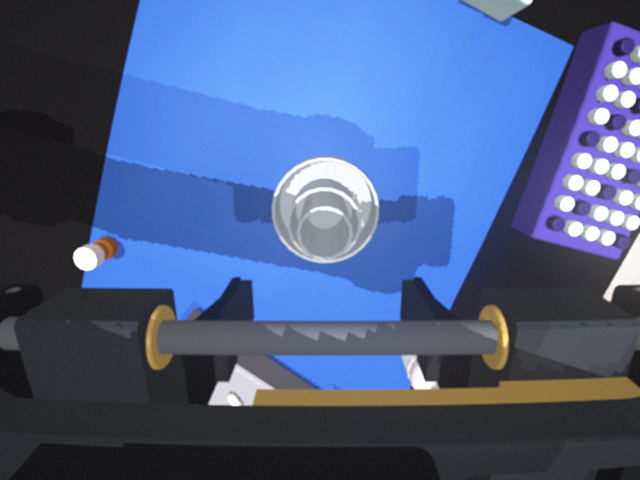

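View pics/s10.png

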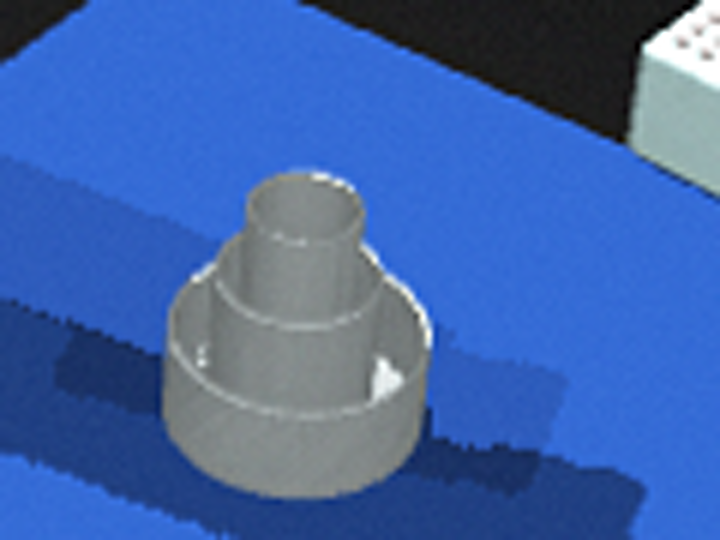

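Three nested, upright and down. Moving over the tab and turning the jaws square to the diagonal.

Call:
step_arm(
  deltas=[
    {"rot":[0,0,0.11],"offset":[-1.8,-1.9,0],"hand":50},
    {"rot":[0,0,0.22],"offset":[-3.6,-3.8,0],"hand":50},
    {"rot":[0,0,0.33],"offset":[-5.4,-5.7,0],"hand":50},
    {"rot":[0,0,0.44],"offset":[-7.2,-7.6,0],"hand":50},
    {"rot":[0,0,0.55],"offset":[-9,-9.5,0],"hand":50},
    {"rot":[0,0,0.66],"offset":[-10.8,-11.4,0],"hand":50},
    {"rot":[0,0,0.77],"offset":[-12.6,-13.3,0],"hand":50},
    {"rot":[0,0,0.88],"offset":[-14.4,-15.2,0],"hand":50},
    {"rot":[0,0,0.99],"offset":[-16.2,-17.1,0],"hand":50},
    {"rot":[0,0,1.1],"offset":[-18,-19,0],"hand":50},
    {"rot":[0,0,1.21],"offset":[-19.8,-20.9,0],"hand":50},
    {"rot":[0,0,1.32],"offset":[-21.6,-22.8,0],"hand":50},
  ],
)

```text
clock: 16.97
position: [0.4668, -0.1532, 0.2187]
orientation: [-0.0, 0.957, 0.291, 0.007]
ft_force: [0.9, 0.1, -0.0]
grip_width: 0.0701
```

```bash
python3 -c "
from h import *
go([.443,-.203,.2],112.4)
"
```

```text
clock 16.97 pos [ 0.4668 -0.1532  0.2187] jaw -56.1 -> -67.6
offset [-4.78  2.8   1.82] rot [ 0.002 -0.013  0.2  ]
```

Call:
step_arm(
  deltas=[
    {"rot":[0,0,0.08],"offset":[-1.7,1,0.5],"hand":70},
    {"rot":[0,-0.005,0.15],"offset":[-3.4,2,1],"hand":90},
    {"rot":[0,-0.01,0.2],"offset":[-4.6,2.7,1.6],"hand":110},
    {"rot":[0,-0.01,0.2],"offset":[-4.8,2.8,1.8],"hand":110},
    {"rot":[0,-0.01,0.2],"offset":[-4.8,2.8,1.8],"hand":110},
    {"rot":[0,-0.01,0.2],"offset":[-4.8,2.8,1.8],"hand":110},
  ],
)

```text
clock: 17.47
position: [0.4433, -0.2022, 0.1998]
orientation: [0.0, 0.981, 0.195, 0.001]
ft_force: [0.4, 0.9, 0.3]
grip_width: 0.0502
```

```bash
python3 -c "
from h import *
o=get_obs();print(o['grip_width'],o['joint_positions'].round(2))
c=cam('wrist',o=o);save('w11.png',c[0])
print(proj(c,[[.443,-.203,.097],[.443,-.203,.08]]).round(1).tolist())
go([.443,-.203,.062],112.4)
t=cam('top');save('t11.png',t[0],(300,180,440,330),4)
"
```

```text
0.05022366775525589 [-0.37  0.23  0.83  2.03 -0.21  0.96 -0.6 ]
[[328.5, 238.4], [328.4, 232.5]]
clock 17.52 pos [ 0.4435 -0.202   0.2   ] jaw -67.4 -> -67.6
offset [-0.13  0.05 13.8 ] rot [ 0.001 -0.003  0.003]
```

View pics/w11.png

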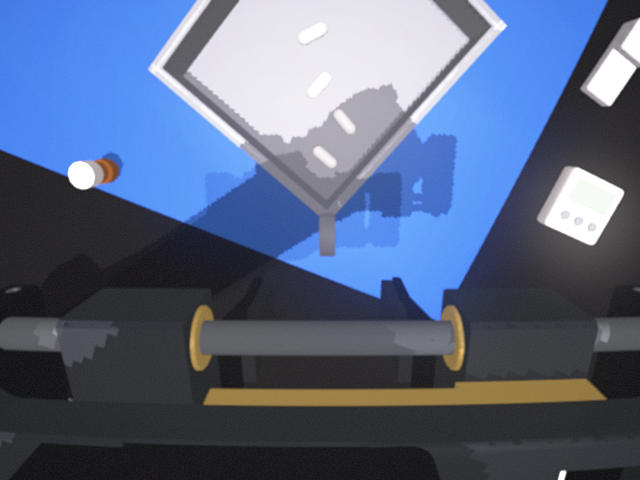

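```bash
python3 -c "
from h import *
o=get_obs();c=cam('wrist',o=o)
d=np.array([.925,.381,0])
X=[np.array([.443,-.203,.08])+.017*(np.cos(a)*d+np.sin(a)*np.array([0,0,1])) for a in np.radians(np.arange(0,181,20))]
print(proj(c,X).round(1).tolist())
im=c[0];save('w11c.png',im,(270,180,390,280),6)
"
```

```text
[[328.5, 211.5], [328.5, 214.4], [328.5, 219.8], [328.5, 226.9], [328.5, 234.9], [328.4, 242.6], [328.4, 249.0], [328.3, 253.2], [328.2, 254.8], [328.2, 253.7]]
```

View pics/w11c.png

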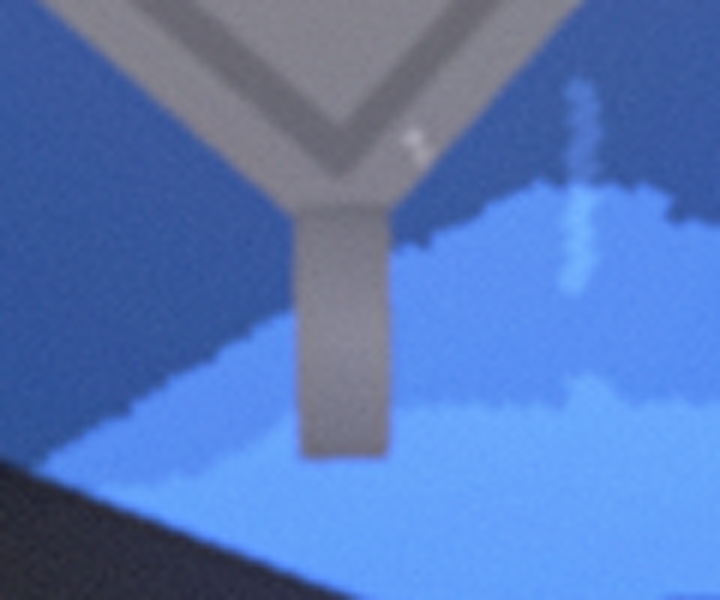

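View pics/t11.png

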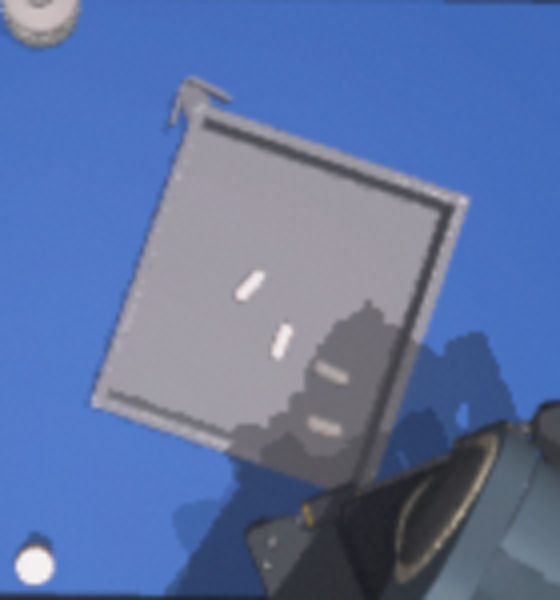

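The tab's far end is at about (327,256) against a predicted (328,255), so the head is at about (0.442,−0.203). The tote hasn't moved. Descending to grip with the pads centred on the disc at z = 0.08.

Call:
step_arm(
  deltas=[
    {"rot":[0,0,0],"offset":[-0.1,0,2],"hand":110},
    {"rot":[0,0,0],"offset":[-0.2,0,5],"hand":110},
    {"rot":[0,0,0],"offset":[-0.2,0,8],"hand":110},
    {"rot":[0,0,0],"offset":[-0.2,0,10.5],"hand":110},
    {"rot":[0,0,0],"offset":[-0.2,0,12.5],"hand":110},
    {"rot":[0,0,0],"offset":[-0.2,0,13.6],"hand":110},
    {"rot":[0,0,0],"offset":[-0.2,0,13.8],"hand":110},
    {"rot":[0,0,0],"offset":[-0.2,0,13.8],"hand":110},
    {"rot":[0,0,0],"offset":[-0.2,0,13.8],"hand":110},
  ],
)

```text
clock: 18.37
position: [0.4432, -0.2032, 0.0632]
orientation: [0.001, 0.981, 0.196, 0.003]
ft_force: [-0.4, -0.3, 0.3]
grip_width: 0.0497
```

```bash
python3 -c "
from h import *
o=get_obs();c=cam('wrist',o=o);save('w12.png',c[0]);print(o['ft_force'])
go([.442,-.2035,.0613],112.4)
s=cam('scene');save('s12.png',s[0],(170,195,370,345),4)
"
```

```text
[-0.39494613 -0.26153042  0.28471074]
clock 18.42 pos [ 0.4434 -0.2032  0.0634] jaw -67.4 -> -67.6
offset [-0.14 -0.03  0.21] rot [ 0.003 -0.006  0.003]
```

View pics/w12.png

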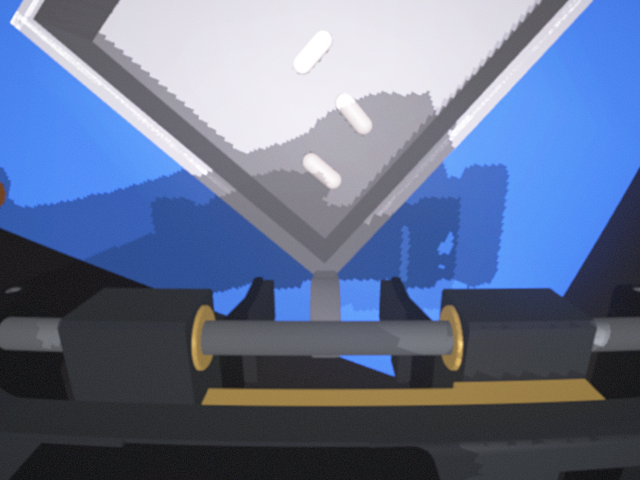

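View pics/s12.png

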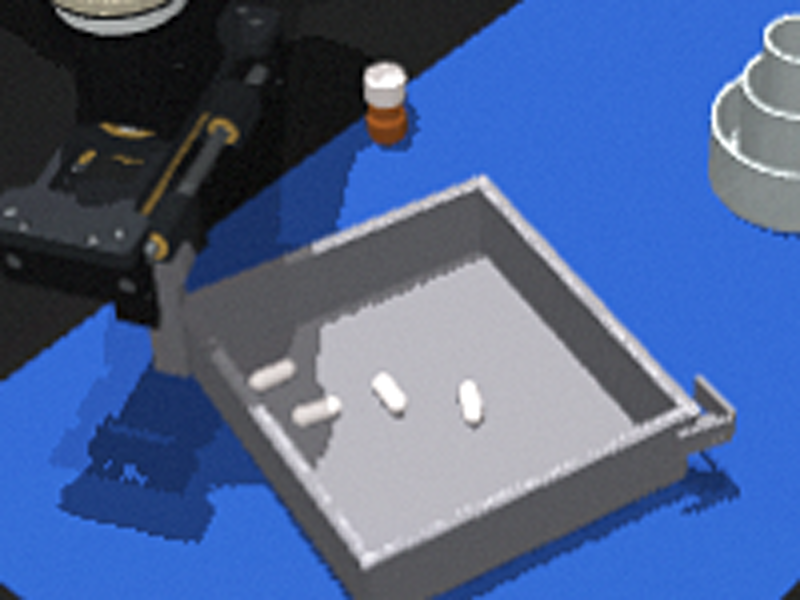

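The tab sits between the fingers at about (326,315), close to central, and nothing is touching. Closing.

Call:
step_arm(
  deltas=[
    {"rot":[0,0,0],"offset":[-0.1,0,0.2],"hand":140},
    {"rot":[0,0,0],"offset":[-0.1,0,0.2],"hand":170},
    {"rot":[0,0,0],"offset":[-0.1,0,0.2],"hand":200},
    {"rot":[0,0,0],"offset":[-0.1,0,0.2],"hand":240},
    {"rot":[0,0,0],"offset":[-0.1,0,0.2],"hand":255},
    {"rot":[0,0,0],"offset":[-0.1,0,0.2],"hand":255},
    {"rot":[0,0,0],"offset":[-0.1,0,0.2],"hand":255},
    {"rot":[0,0,0],"offset":[-0.1,0,0.2],"hand":255},
  ],
  force=20,
)

```text
clock: 19.13
position: [0.4423, -0.2034, 0.0614]
orientation: [0.001, 0.981, 0.196, 0.003]
ft_force: [-0.3, 1.2, 1.2]
grip_width: 0.012
```

```bash
python3 -c "
import numpy as np
for t in range(0,31,2):
  a=np.radians(t);D,h=.277,.08
  print(t,round(100*(D-(D*np.cos(a)-h*np.sin(a))),2),round(-100*(D*np.sin(a)+h*np.cos(a)-h),2))
"
```

```text
0 0.0 -0.0
2 0.3 -0.96
4 0.63 -1.91
6 0.99 -2.85
8 1.38 -3.78
10 1.81 -4.69
12 2.27 -5.58
14 2.76 -6.46
16 3.28 -7.33
18 3.83 -8.17
20 4.41 -8.99
22 5.01 -9.79
24 5.65 -10.57
26 6.31 -11.33
28 7.0 -12.07
30 7.71 -12.78
```

Gripped at 12.0 mm, the tab's thickness. Raising along the arc about the foot, first to 10°.

Call:
step_arm(
  deltas=[
    {"rot":[0,0,0],"offset":[0.15,0,-0.5],"hand":255},
    {"rot":[0,0,0],"offset":[0.3,0,-1],"hand":255},
    {"rot":[0,0,0],"offset":[0.45,0,-1.4],"hand":255},
    {"rot":[0,0,0],"offset":[0.6,0,-1.9],"hand":255},
    {"rot":[0,0,0],"offset":[0.8,0,-2.4],"hand":255},
    {"rot":[0,0,0],"offset":[1.0,0,-2.9],"hand":255},
    {"rot":[0,0,0],"offset":[1.2,0,-3.3],"hand":255},
    {"rot":[0,0,0],"offset":[1.4,0,-3.8],"hand":255},
    {"rot":[0,0,0],"offset":[1.6,0,-4.2],"hand":255},
    {"rot":[0,0,0],"offset":[1.8,0,-4.7],"hand":255},
    {"rot":[0,0,0],"offset":[1.8,0,-4.7],"hand":255},
  ],
)

```text
clock: 20.05
position: [0.4597, -0.1965, 0.1095]
orientation: [0.001, 0.981, 0.196, 0.004]
ft_force: [-0.3, -0.2, -2.6]
grip_width: 0.012
```

```bash
python3 -c "
from h import *
o=get_obs();print(o['ft_force'],o['torque'],o['grip_width'])
s=cam('scene');save('s13.png',s[0],(170,175,370,325),4)
go([.442+.0631*.925,-.2034+.0631*.381,.0614+.1133],112.4)
"
```

```text
[-0.2625964  -0.22850055 -2.57148347] [-0.00878627  0.1425111   0.08318886] 0.012002304704916415
clock 20.1 pos [ 0.4594 -0.1964  0.1091] jaw -67.4 -> -67.6
offset [ 4.48  0.03 -6.53] rot [ 0.003 -0.007  0.004]
```

View pics/s13.png

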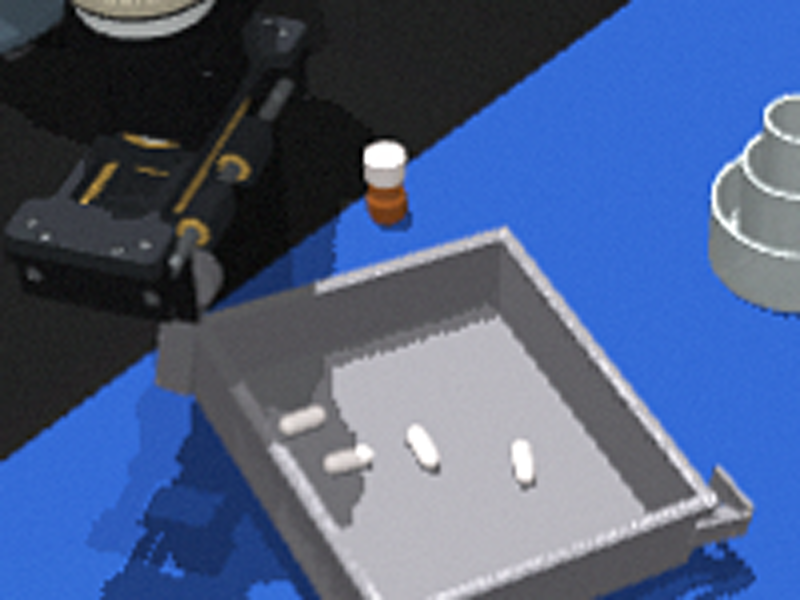

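The tote is pivoting on the lip corner and the bars haven't slid yet. The tab supports about 2.6 N. Continuing to about 27°.

Call:
step_arm(
  deltas=[
    {"rot":[0,0,0],"offset":[0.25,0,-0.45],"hand":255},
    {"rot":[0,0,0],"offset":[0.5,0,-0.9],"hand":255},
    {"rot":[0,0,0],"offset":[0.75,0,-1.3],"hand":255},
    {"rot":[0,0,0],"offset":[1.0,0,-1.8],"hand":255},
    {"rot":[0,0,0],"offset":[1.25,0,-2.2],"hand":255},
    {"rot":[0,0,0],"offset":[1.5,0,-2.6],"hand":255},
    {"rot":[0,0,0],"offset":[1.75,0,-3.05],"hand":255},
    {"rot":[0,0,0],"offset":[2.0,0,-3.45],"hand":255},
    {"rot":[0,0,0],"offset":[2.3,0,-3.85],"hand":255},
    {"rot":[0,0,0],"offset":[2.6,0,-4.3],"hand":255},
    {"rot":[0,0,0],"offset":[2.9,0,-4.7],"hand":255},
    {"rot":[0,0,0],"offset":[3.2,0,-5.1],"hand":255},
  ],
)

```text
clock: 21.1
position: [0.4887, -0.184, 0.1607]
orientation: [0.001, 0.981, 0.196, 0.004]
ft_force: [-0.5, -0.5, -2.2]
grip_width: 0.0118
```

```bash
python3 -c "
from h import *
o=get_obs();print(o['ft_force'],o['torque'],o['grip_width'])
s=cam('scene');save('s14.png',s[0],(170,165,370,315),4)
go([.442+.0665*.925,-.2034+.0665*.381,.0614+.117],112.4)
"
```

```text
[-0.50068832 -0.49438444 -2.24292989] [-0.1870993   0.31008058  0.00252013] 0.01176418359052238
clock 21.15 pos [ 0.4898 -0.1839  0.1614] jaw -67.3 -> -67.6
offset [ 1.5  -0.   -1.69] rot [ 0.004 -0.008  0.005]
```

View pics/s14.png

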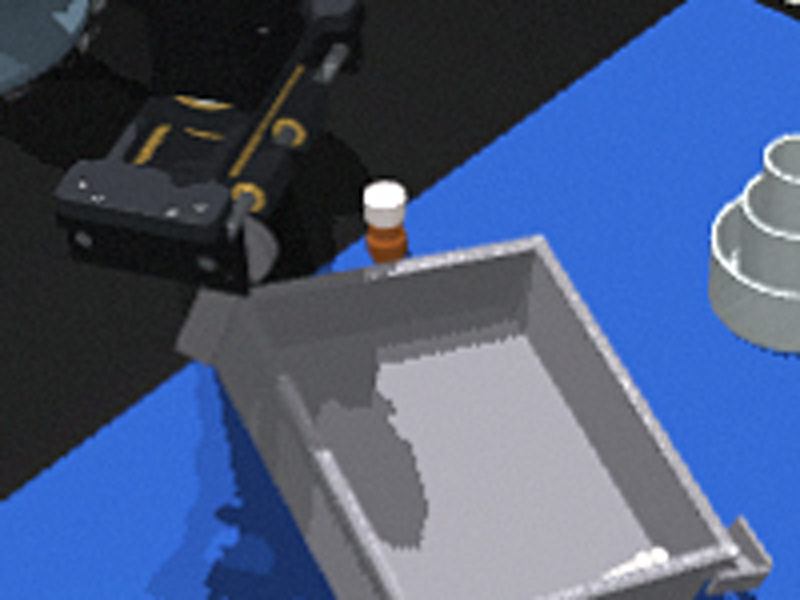

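The bars have already run down to the lip corner. Bringing it to about 28°.

Call:
step_arm(
  deltas=[
    {"rot":[0,0,0],"offset":[0.3,0,-0.35],"hand":255},
    {"rot":[0,0,0],"offset":[0.65,0,-0.7],"hand":255},
    {"rot":[0,0,0],"offset":[1.0,0,-1.1],"hand":255},
    {"rot":[0,0,0],"offset":[1.35,0,-1.5],"hand":255},
    {"rot":[0,0,0],"offset":[1.7,0,-1.85],"hand":255},
    {"rot":[0,0,0],"offset":[1.9,0,-2.05],"hand":255},
    {"rot":[0,0,0],"offset":[1.9,0,-2.05],"hand":255},
    {"rot":[0,0,0],"offset":[1.9,0,-2.05],"hand":255},
    {"rot":[0,0,0],"offset":[1.9,0,-2.05],"hand":255},
    {"rot":[0,0,0],"offset":[1.9,0,-2.05],"hand":255},
    {"rot":[0,0,0],"offset":[1.9,0,-2.05],"hand":255},
    {"rot":[0,0,0],"offset":[1.9,0,-2.05],"hand":255},
  ],
)

```text
clock: 22.15
position: [0.5072, -0.1765, 0.182]
orientation: [0.001, 0.98, 0.197, 0.005]
ft_force: [0.7, 0.6, -3.3]
grip_width: 0.0119
```

```bash
python3 -c "
from h import *
o=get_obs();print(o['ft_force'],o['torque'],o['grip_width'],o['position'])
c=cam('wrist',o=o);save('w15.png',c[0])
s=cam('scene');save('s15.png',s[0],(190,155,390,305),4)
t=cam('top');save('t15.png',t[0],(230,170,430,320),4)
"
```

```text
[ 0.65912918  0.55188405 -3.28368598] [ 0.04861987 -0.07107793 -0.01675552] 0.011921456427776096 [ 0.50717586 -0.17653903  0.1819933 ]
```

View pics/w15.png

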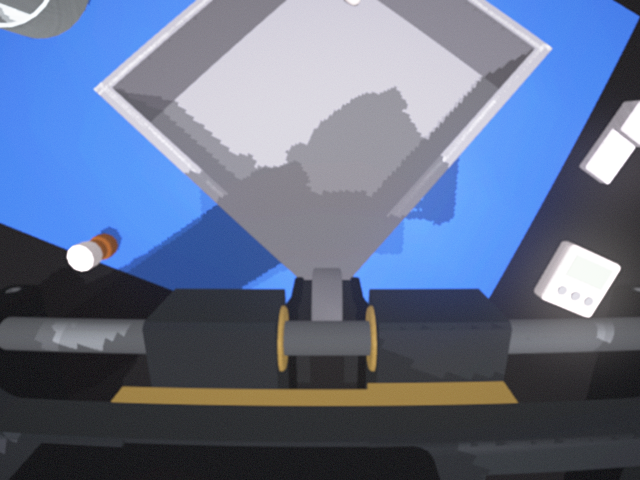

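View pics/s15.png

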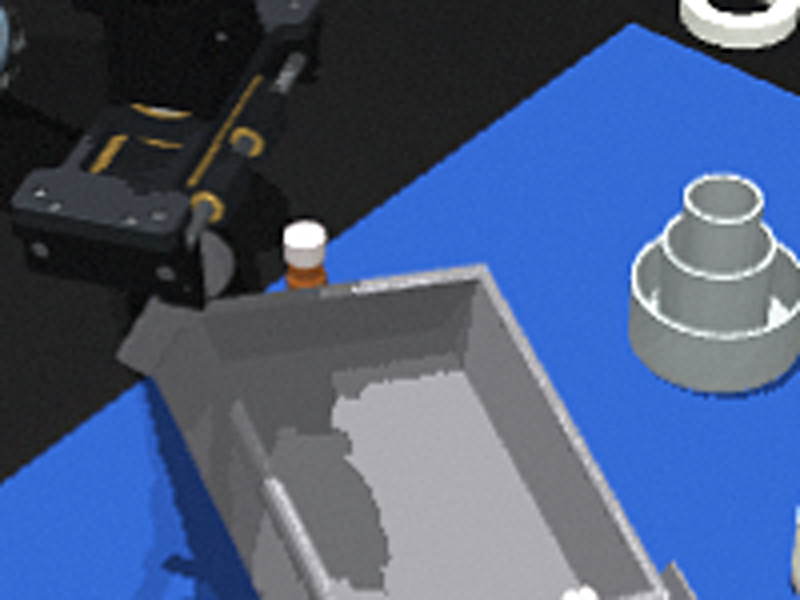

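View pics/t15.png

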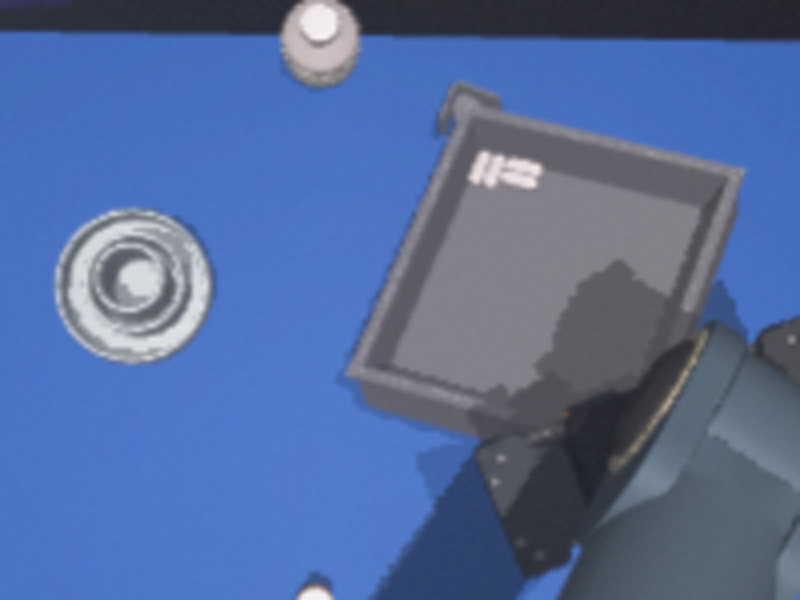

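```bash
python3 -c "
from h import *
t=cam('top');s=cam('scene');save('t16.png',t[0],(330,185,430,275),8)
save('s16.png',s[0],(280,250,400,340),6)
print(get_obs()['clock'],get_obs()['position'],get_obs()['ft_force'])
"
```

```text
22.4 [ 0.50717339 -0.17652502  0.18201054] [-0.0538098   1.46131316 -2.21467677]
```

View pics/t16.png

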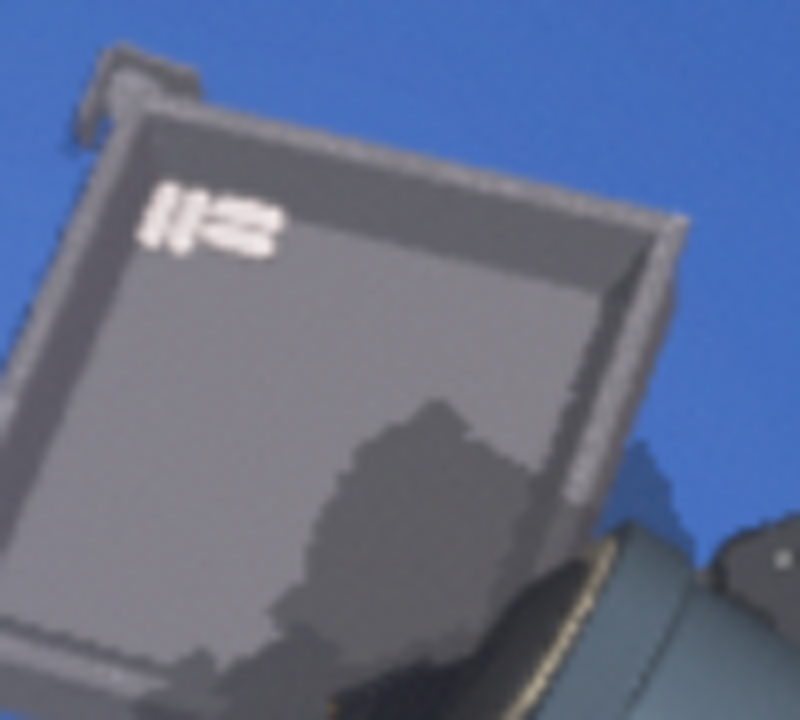

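View pics/s16.png

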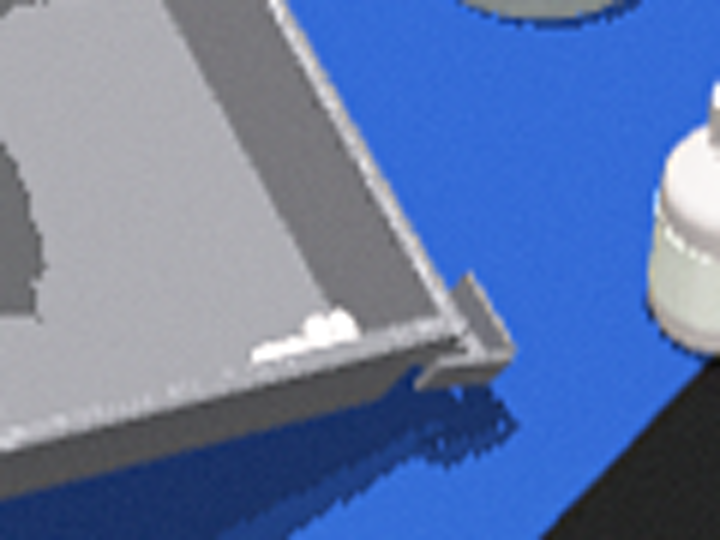

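The top view shows four bars lying side by side at about (350–365, 210–215), tight in the lip corner and at rest. One last tilt check by triangulating the side rim corner, plus bystander positions.

```bash
python3 -c "
from h import *
t=cam('top');s=cam('scene');o=get_obs()
X,e=tri([t,s],[(350/4+230-.375,373/4+170-.375),(485/4+190-.375,266/4+155-.375)]);print('rim corner',X,e)
a=np.radians(28)
# rim corner ny: distance back from foot along the diagonal
d=.2*np.cos(np.arctan2(.18,.2)); print('expected z',d*np.sin(a)+.05*np.cos(a))
f=lambda th:.277*np.sin(th)+.08*np.cos(th)-(o['position'][2]+.0187)
from scipy.optimize import brentq; print('tilt',np.degrees(brentq(f,0,1)),'grip',o['grip_width'],o['clock'],np.abs(o['joint_vel']).max())
a0=cv2.imread('pics/top0.png').astype(int);d=np.abs(t[0].astype(int)-a0).max(2)
for n,(x,y) in dict(vial=(308,321),reagent=(310,179),tape=(156,306),timer=(475,267),tip=(155,217),block=(461,218)).items(): print(n,d[y-15:y+15,x-18:x+18].mean().round(1))
"
```

```text
rim corner [ 0.54954529 -0.01035312  0.11079054] [np.float64(1.1), np.float64(1.1)]
expected z 0.11393847253259869
tilt 28.00754329047273 grip 0.012292355725365453 22.5 0.0019466938125365092
vial 8.1
reagent 1.4
tape 1.2
timer 1.5
tip 0.6
block 1.5
```

```bash
python3 -c "
from h import *
t=cam('top');save('t17.png',t[0],(280,290,340,335),8)
a=cv2.imread('pics/top0.png')
for im in (a,t[0]):
  r=im[300:335,290:330]; m=(r.min(2)>185); ys,xs=np.nonzero(m); print(xs.mean()+290,ys.mean()+300,m.sum())
arm.finish_job()
"
```

```text
308.171875 321.171875 64
308.171875 321.171875 64
the job is handed in; nothing more can be done
```

The job is done and handed in at about 22.6 s of the 72 s allowed. The arm is still holding the tote by its tab.

**What I did:**
- **Wider beaker:** I lifted it out of the tote and set it in the dish.
- **Slim beaker:** I stood it inside the wider one. It touched down with the tool at 77 mm, which puts its bottom at 8 mm, where it should seat.
- **Tote:** I pinched the tab with the fingers reading 12 mm, matching the disc's thickness. I then raised that corner along an arc about the opposite bottom corner and kept holding it there.

**Last checks:**
- **Tilt:** about 28° by the arm's geometry. The rim corner triangulated at 111 mm against 114 mm expected.
- **Bars:** all four lie side by side and at rest in the lip corner.
- **Arm:** essentially still, with forces of only a few N while holding the tilt.
- **Nesting:** the wider beaker's rim measured 72.4 mm high, so its bottom is fully down. I did not triangulate the slim beaker's rim after release; its seating rests on the touchdown height and the pictures.
- **Bystanders:** all looked unchanged from the first picture. The vial's patch first differed by 8 grey levels, but its cap was at exactly the same pixels, so that was the arm's shadow.

**What disagreed:** the views placed the wider beaker in the dish up to about 5 mm apart sideways (2.4 mm triangulation residual). A close wrist check settled it before the slim beaker went in.

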